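# Pack and fit the die sleeve of a bench eyelet press

## Task

The eyelet press no longer closes on its shortened brass die, so pack it up: slide the thin steel shim forward until its tab juts over the front edge of the stone slab, then put the shim over the upright anvil post and slide the brass die sleeve over the post on top of it, both lying flat and fully home. Then swing the press lever down until the ram bears on the die, and let the lever go back up. Do not disturb the black die, the loupe or the tape roll.

Things in the scene. Friction and masses are not known exactly. Their poses are not given: they have to be found in the camera images.
- press: bench lever press, a grey cast C-frame fixed to the worktop, 225 x 130 mm base plate 16 mm thick. Origin: under the anvil post's axis at worktop height; z up, -x is its open front, +x its column (from x = 78 mm back). The head spans x = -28 to 130 mm, y = -32 to 32 mm, z = 207 to 271 mm above the origin, so the tool cannot stand upright over the post
- post_foot (a point): centre of the anvil boss's top face (steel, 50 mm diameter, 34 mm above the worktop), at the foot of the upright anvil post. The post is 16 mm in diameter and rises 22 mm above this point, its last 5 mm tapering to 8 mm
- press_ram: the press's steel ram, 24 mm in diameter, straight above the post; origin at the centre of its lower shoulder, 164 mm above the worktop when raised, with a nose of 12 mm diameter standing 6 mm below the shoulder. It goes down as the lever goes down, 95 mm at most, in proportion to its angle. It bears on the die's top only when the shim lies under the die, near the end of the stroke
- press_lever (a joint): angle of the press lever in rad: 0 raised (40 degrees above level), 1.30 at its lower stop; a spring lifts it again; with shim and die in place the ram touches the die at about 1.27
- lever_pivot (a point): point on the lever's hinge axis, which runs along the press's x axis; the lever stands out to the press's -y side and its end swings down in the press's y-z plane
- lever_grip (a point): middle of the lever's black grip, a bar 24 mm in diameter and 75 mm long whose middle is 125 mm from the lever's hinge axis; pressing it down takes up to about 8 N before the ram meets the die
- stone: white marble slab, fixed, 150 mm (x) x 200 mm (y), 40 mm thick; origin at the centre of its underside; its front edge is the 200 mm edge on its -x side, facing the robot
- stone_front (a point): middle of the slab's upper front edge, 40 mm above the worktop
- shim_centre (a point): centre of the loose steel packing shim, a flat plate 76 mm (its x) x 48 mm (its y) x 3 mm, 75 g, lying on the slab with its hole end away from the front edge and its plain tab end towards it; too thin to pinch well where it lies; it slides easily on the polished stone when pressed lightly from above and dragged; it tips off when its tab juts out by more than about 36 mm
- shim_hole (a point): centre of the shim's 20 mm through hole, 16 mm from the shim's centre along its +x, half-way up its thickness
- shim_tab (a point): middle of the shim's tab end, 38 mm from the shim's centre along its -x
- brass_die_centre (a point): centre, half-way up, of the loose brass-coloured die sleeve with one black ring: an upright tube 36 mm outside, 18 mm bore right through, 34 mm high, about 130 g, standing on a wooden block; either end may be up
- black_die_centre (a point): centre of the dark steel die sleeve with a red ring, same size, on the same block; to be left alone
- die_block: wooden block with grey felt, 60 mm (x) x 170 mm (y) x 14 mm, fixed; the dies stand 45 mm to either side of its middle along its y, 17 mm half-height above its top
- brass_die: the brass die sleeve; same point and axes as brass_die_centre
- loupe: black stand magnifier, 41 mm in diameter, 38 mm high, standing in front of the press to its right; to be left alone
- tape_roll: roll of cream paper tape lying flat, 90 mm in diameter, 19 mm high; to be left alone

How it is judged:
By the outcome, as a careful person would: the job done as asked, in the order asked, and still so for the second after the job is handed in, with the robot touching nothing.
It also fails if it takes over 72 s, if anything falls off the work surface, if the arm or the gripper's body presses on something with over 40 N, if the wrist force passes 120 N, or if a joint passes its speed limit or range.

## Robot

A 6-joint arm with a two-finger parallel gripper is mounted at the origin on a cart in front of the work surface, level with it; the furniture and walls round the work are solid. World frame = base frame: x ahead of the robot, y to its left, z up, the work surface at z = 0. Lengths are in m, angles in rad, forces in N, time in s.
With the tool pointing down it reaches from about 0.275 to 0.725 m from the base axis. Payload 5.6 kg.
Tool frame: the origin (TCP) lies on the centre line of the jaws, within the pads' length; the fingertips stand env.finger_overhang ahead of it and the grasp point (between the pads) lies 5 mm behind it (env.finger_overhang is the distance from the TCP to the fingertips, in m); z points along the fingers, y is the direction in which the jaws open and shut (so a half turn about z gives the same grasp; the last joint's range is limited). The gripper opens to 85 mm and grips with 20 to 120 N. Pads are 22 mm wide; open, the fingers measure 114 mm over their backs; the gripper's body (76 mm by 85 mm) begins 54 mm behind the grasp point. The pads swing forward as they close: fully open they stand 13 mm farther back than shut.
Start: joints at [1.581, 0.255, 0.108, 0, -1.424, -0.285], TCP at [0.149, 0.529, 0.245] pointing down, gripper open.
Joint ranges: [-2.95, 2.95], [-1.21, 1.97], [-1.09, 1.5], [-2.87, 1.71], [-2.94, -0.07], [-3.05, 3.05]. Speed limits (rad/s): [2.57, 2.57, 3.14, 3.14, 3.14, 3.14].

## Interface

Orientations are given as a rotation vector (axis times angle).
In Python, from workcell import env gives the robot as it stands.
- The arm moves only by the tool play_rows, never from a script. Its argument "plan" is a list of rows, each a list of 7 numbers: the shift along the world's x, y, z in mm, then the turn, a rotation vector about the world's x, y, z in rad, then the closure, from 0 (fully open) to 1 (shut). A call has 1 to 20 rows; each row shifts and turns the commanded pose from where the row before left it; what a row does not reach is not made up. A row lasts 1/10 s, in which the tool goes at most 50 mm and 8.59 degrees, less where a joint would pass 70% of its speed; a pose out of reach is approached as far as the arm can. A call is refused whole if a number of a shift passes 50 or a number of a turn 0.15, either way. A call with a gripper value outside its range is refused whole. The fingers move at their own pace and stop on an object; "force" is the grip in N (left out, the last holds). Time passes only in rows, so rows that do not move let the fingers close. It gives the time, the measured TCP pose, the force and the opening at its end, in the units of the state.
- env.sense(): the state, without advancing time (a new reading comes with each control period).
- env.camera(name): name is "side" or "top"; returns (picture, depth): 400x640x3 uint8, blue, green, red; 400x640 float32, m along the optical axis (not along the pixel's ray), 0 where there is no reading.
- env.camera_info(name): a dict with "K" (3x3 intrinsics, pixels), "eye" and "rotation" of the camera in the world. Camera axes: x right, y up, looking along -z (the intrinsics and any distortion apply to the point x, -y, -z); pixel columns grow to the right and rows downward; lengths in m; the calibration is good to about 2 mm. A picture is of the moment at which its call begins. camera_info takes no time and is no camera call.
- env.close_job(): hands the job in, once; it reports no verdict.
The state is a dict: "t": time; "joint_pos": joint angles; "qd": joint speeds; "tau": joint torques, N m; "position": TCP position; "ee_rot": TCP orientation; "force": force on the tool from outside, world axes, zero at the start; "moment": the same for the moment, N m; "width": finger opening in m.
Only numpy, scipy, OpenCV 4.12 (cv2) and the standard library are available. Lean on these libraries where they do the work, as an engineer would, in place of code of your own. Each camera call takes 0.05 s, during which the arm holds its last target. There are 200 camera calls.

## Working session

There is one attempt and no reset: what is moved stays moved. The work goes in short steps, Python scripts to look and compute and a tool call to move; the robot and the scene stay as the last step left them, time stands still between calls to the robot, and variables do not carry over. Pictures are saved under pics/ and viewed, about 8 in all and at most 12, crops included, and the job is handed in when it is done.

Besides the shell and the picture viewer there is one more tool, called after ">>>" by a JSON object that holds its "name" and its "arguments", one argument or row to a line. play_rows: Moves the arm, as the interface text tells. Its arguments: {"type":"object","properties":{"plan":{"type":"array"},"force":{"type":"number"}},"required":["plan"]}

```bash
ls; mkdir -p pics; cat > h.py <<'E'
import numpy as np, cv2
from workcell import env
def cam(n,save=None):
    im,d=env.camera(n)
    if save: cv2.imwrite('pics/'+save,im)
    np.savez('/tmp/'+n+'.npz',im=im,d=d); return im,d
def w(n,u,v,d=None,z=None):
    i=env.camera_info(n);K=np.array(i['K']);R=np.array(i['rotation']);e=np.array(i['eye'])
    r=np.array([(u-K[0,2])/K[0,0],-(v-K[1,2])/K[1,1],-1.0]);r=R@r
    if z is not None: return e+r*(z-e[2])/r[2]
    return e+r*d
def proj(n,p):
    i=env.camera_info(n);K=np.array(i['K']);R=np.array(i['rotation']);e=np.array(i['eye'])
    c=R.T@(np.array(p)-e); return K[0,0]*c[0]/-c[2]+K[0,2],K[1,1]*-c[1]/-c[2]+K[1,2]
E
python3 - <<'E'
from h import *
cam('top','top1.png');cam('side','side1.png')
for n in('top','side'):print(env.camera_info(n))
print(env.sense(),env.finger_overhang)
E
```

```text
pics
{'K': array([[417.75045606,   0.        , 320.12659998],
       [  0.        , 417.75045606, 195.0342701 ],
       [  0.        ,   0.        ,   1.        ]]), 'eye': array([0.43986101, 0.00488524, 1.43873992]), 'rotation': array([ 0.08776176, -0.05697195, -1.59003155])}
{'K': array([[407.475753  ,   0.        , 322.65058552],
       [  0.        , 407.475753  , 200.14187884],
       [  0.        ,   0.        ,   1.        ]]), 'eye': array([ 0.32905034, -0.97047761,  0.61271329]), 'rotation': array([ 1.17092233, -0.14977011, -0.18589181])}
{'t': 0.1, 'joint_pos': array([ 1.58063773e+00,  2.55691355e-01,  1.07125922e-01, -4.10004758e-04,
       -1.42389302e+00, -2.84614798e-01]), 'qd': array([-0.00075227, -0.00026254,  0.00281223,  0.0019191 , -0.00010456,
       -0.0006323 ]), 'tau': array([-1.79355113e-03, -3.87604558e+01,  2.38474703e+01,  5.37787199e+00,
       -3.78872981e-03, -1.01099236e-06]), 'position': array([0.14906018, 0.52898207, 0.24448303]), 'ee_rot': array([ 3.11028974e+00, -4.30117056e-01, -2.46987670e-04]), 'force': array([-0.11721795,  0.65870975, -0.04752015]), 'moment': array([ 0.04026537,  0.00214275, -0.03326062]), 'width': 0.08542930750210077} 0.014
```

View pics/top1.png

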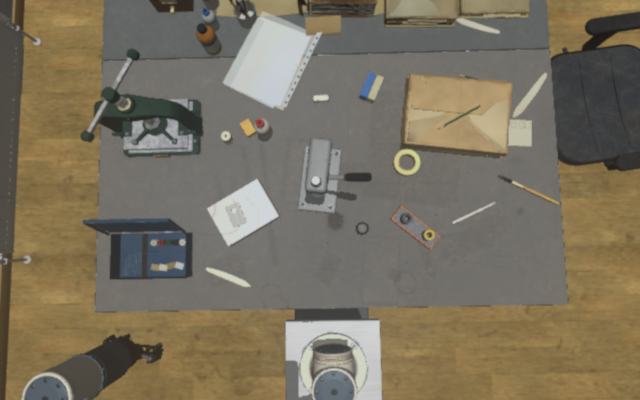

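View pics/side1.png

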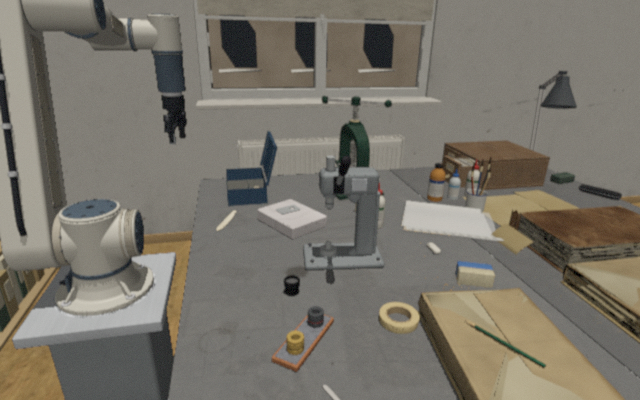

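```bash
sed -i "s/R=np.array(i\['rotation'\])/R=cv2.Rodrigues(np.array(i['rotation'],float))[0]/" h.py
python3 - <<'E'
from h import *
im=np.load('/tmp/top.npz')['im'];d=np.load('/tmp/top.npz')['d']
a=cv2.resize(im[130:260,200:300],None,fx=4,fy=4,interpolation=cv2.INTER_CUBIC)
b=cv2.resize(im[130:260,295:395],None,fx=4,fy=4,interpolation=cv2.INTER_CUBIC)
cv2.imwrite('pics/c1.png',np.hstack([a[:520],b[:520]]))
im=np.load('/tmp/side.npz')['im']
b=cv2.resize(im[145:375,250:450],None,fx=2.6,fy=2.6,interpolation=cv2.INTER_CUBIC)
c=cv2.resize(im[185:245,245:335],None,fx=3,fy=3,interpolation=cv2.INTER_CUBIC)
c=np.vstack([c,np.zeros((b.shape[0]-c.shape[0],c.shape[1],3),np.uint8)])
cv2.imwrite('pics/c2.png',np.hstack([b,c]))
for n,u,v in[('top',404,218),('top',429,235),('top',362,228),('top',407,162),('top',317,182),('top',243,212)]:
    print(u,v,w(n,u,v,d=d[v,u]).round(4))
E
```

```text
404 218 [ 0.4859 -0.2455  0.0483]
429 235 [ 0.428  -0.3333  0.0154]
362 228 [ 0.4559 -0.1075  0.026 ]
407 162 [ 0.6815 -0.2721 -0.0007]
317 182 [0.5801 0.0338 0.3082]
243 212 [0.5175 0.2923 0.0362]
```

View pics/c1.png

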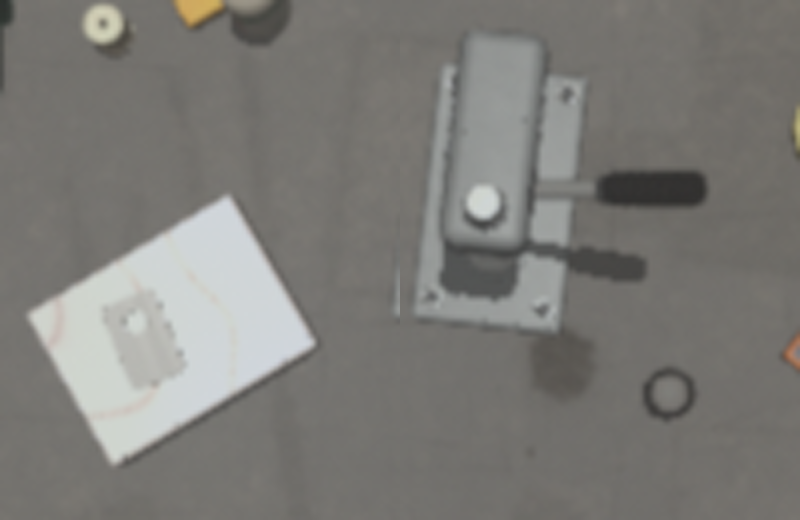

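View pics/c2.png

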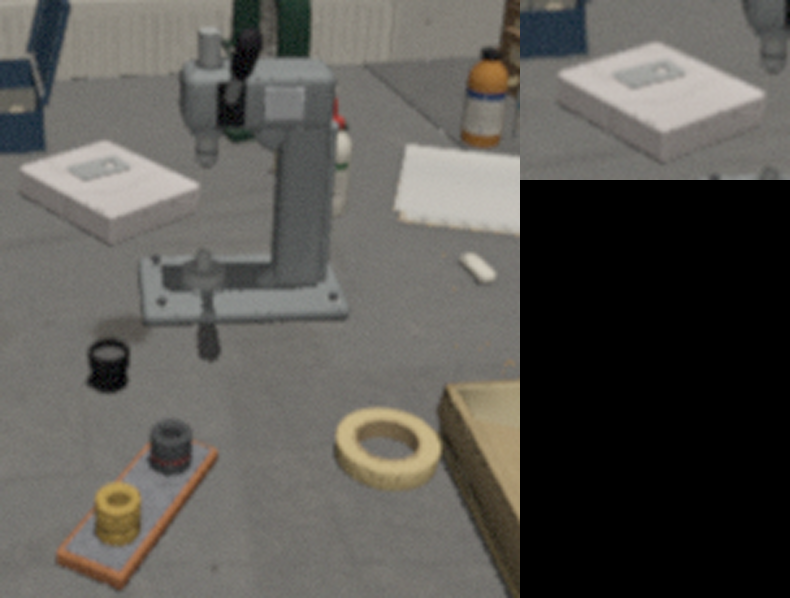

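```bash
python3 - <<'E'
from h import *
print([a for a in dir(env) if a[0]!='_'])
f=lambda x,y:(200+x/4,130+y/4)
P=lambda x,y,z:w('top',*f(x,y),z=z)[:2]
c=[P(*q,.04) for q in[(232,195),(316,345),(115,466),(28,315)]]
print('slab',np.round(c,4),np.linalg.norm(c[0]-c[1]),np.linalg.norm(c[1]-c[2]))
v=(c[0]+c[3]-c[1]-c[2]);print('yaw',np.degrees(np.arctan2(v[1],v[0])))
print('hole',P(135,319,.0415),'tab?',P(160,385,.0415))
g=lambda x,y:(295+(x-400)/4,130+y/4)
Q=lambda x,y,z:w('top',*g(x,y),z=z)[:2]
c=[Q(*q,.016) for q in[(447,65),(583,80),(558,330),(415,315)]];print('base',np.round(c,4))
v=(c[0]+c[1]-c[3]-c[2]);print('yaw',np.degrees(np.arctan2(v[1],v[0])))
print('ramtop',[Q(482,203,z).round(4) for z in(.27,.29,.31)])
s=lambda x,y,z:w('side',250+x/2.6,145+y/2.6,z=z).round(4)
print('posttop',s(204,252,.056),'boss ctr',s(204,270,.034))
print('brass top',s(118,500,.048),'black top',s(171,433,.048))
im=np.load('/tmp/top.npz');d=im['d']
for n,x,y in(('grip',650,188),('gripend',705,188),('lever start',545,188),('ram',482,203),('headfront',480,235)):
  u,vv=g(x,y);print(n,w('top',u,vv,d=d[int(round(vv)),int(round(u))]).round(4))
# top view tight crops of shim and dies
I=im['im']
a=cv2.resize(I[190:236,218:258],None,fx=10,fy=10,interpolation=cv2.INTER_CUBIC)
b=cv2.resize(I[204:250,390:440],None,fx=7.8,fy=10,interpolation=cv2.INTER_CUBIC)
cv2.imwrite('pics/c3.png',np.hstack([a,b]))
E
```

```text
['IKError', 'camera', 'camera_info', 'close_job', 'finger_overhang', 'sense']
slab [[0.6289 0.2402]
 [0.5006 0.1703]
 [0.403  0.3396]
 [0.5308 0.4133]] 0.14615612615818632 0.1953583465788691
yaw 29.280314362988175
hole [0.52544918 0.322398  ] tab? [0.46967839 0.30140462]
base [[ 0.7417  0.0744]
 [ 0.7258 -0.0428]
 [ 0.5105 -0.0163]
 [ 0.5258  0.1053]]
yaw -7.581155000230349
ramtop [array([0.5885, 0.0389]), array([0.586 , 0.0384]), array([0.5834, 0.0378])]
posttop [0.5861 0.0306 0.056 ] boss ctr [0.5864 0.0295 0.034 ]
brass top [ 0.4309 -0.3306  0.048 ] black top [ 0.4876 -0.2594  0.048 ]
grip [ 0.5878 -0.0748  0.3354]
gripend [ 0.5868 -0.1112  0.3365]
lever start [ 0.5988 -0.0057  0.2658]
ram [0.5835 0.0378 0.3098]
headfront [0.5655 0.0407 0.2734]
```

View pics/c3.png

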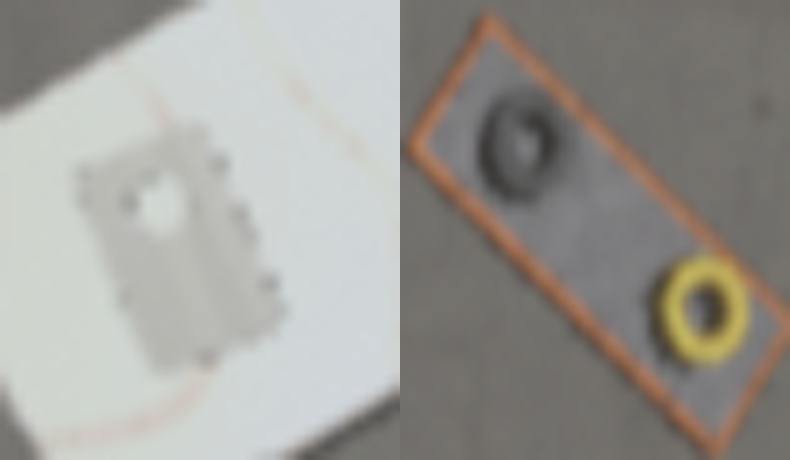

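```bash
python3 - <<'E'
from h import *
c=np.array([w('top',218+x/10,190+y/10,z=.043)[:2] for x,y in[(80,165),(205,120),(285,310),(160,375)]])
v=c[0]+c[1]-c[2]-c[3];print('shim',c.mean(0),np.degrees(np.arctan2(v[1],v[0])),np.linalg.norm(v)/2,np.linalg.norm(c[0]-c[1]))
print('hole',w('top',234.1,210.5,z=.043))
print('brass',w('top',390+306/7.8,235,z=.048),'black',w('top',390+120/7.8,219,z=.048))
s=lambda x,y,z:w('side',245+(x-520)/3,185+y/3,z=z)[:2]
print('shim side hole',s(664,70,.043))
print([proj('side',p) for p in[(.6289,.2402,.04),(.5006,.1703,.04),(.403,.3396,.04)]])
E
```

```text
shim [0.51014883 0.3136671 ] 21.666852209431344 0.07281782887337757 0.044581022095309716
hole [0.52281085 0.32087803 0.043     ]
brass [ 0.42827826 -0.3263019   0.048     ] black [ 0.48253545 -0.25001592  0.048     ]
shim side hole [0.52840274 0.31482481]
[(np.float64(326.05695774401227), np.float64(215.7811258371875)), (np.float64(291.46814772245443), np.float64(227.99442213810482)), (np.float64(256.06527120386846), np.float64(208.88043034817736))]
```

>>> {"name": "play_rows", "arguments": {
  "plan": [
    [40, -25, -5, 0, 0, 0.1, 1],
    [40, -25, -5, 0, 0, 0.1, 1],
    [40, -25, -5, 0, 0, 0.1, 1],
    [40, -25, -5, 0, 0, 0.0, 1],
    [40, -25, -10, 0, 0, 0, 1],
    [40, -25, -10, 0, 0, 0, 1],
    [40, -25, -10, 0, 0, 0, 1],
    [30, -25, -10, 0, 0, 0, 1],
    [0, 0, 0, 0, 0, 0, 1],
    [0, 0, 0, 0, 0, 0, 1]
  ],
  "force": 60
}}

```text
t: 1.1
position: [0.4595, 0.3285, 0.1845]
ee_rot: [3.14, 0.036, -0.002]
force: [0.2, 0.3, 0.7]
width: -0.0004
```

```bash
python3 - <<'E'
from h import *
s=env.sense();print(s['joint_pos'],s['position'],s['ee_rot'],s['width'],s['force'])
E
```

```text
[ 8.97379193e-01  3.10192527e-01  2.84542688e-02 -3.29801292e-04
 -1.29071532e+00  6.96599606e-01] [0.45947129 0.32850678 0.18446834] [ 3.14029977e+00  3.62580061e-02 -2.03175494e-03] -0.0003823835071381887 [0.17522568 0.25347106 0.74084638]
```

>>> {"name": "play_rows", "arguments": {
  "plan": [
    [14, -4, -30, 0, 0, 0.12, 1],
    [14, -4, -30, 0, 0, 0.12, 1],
    [14, -4, -30, 0, 0, 0.116, 1],
    [11.5, -3, -20, 0, 0, 0, 1],
    [0, 0, -5, 0, 0, 0, 1],
    [0, 0, -5, 0, 0, 0, 1],
    [0, 0, -2, 0, 0, 0, 1],
    [0, 0, -2, 0, 0, 0, 1],
    [0, 0, -1, 0, 0, 0, 1],
    [0, 0, -1, 0, 0, 0, 1],
    [0, 0, -1, 0, 0, 0, 1],
    [0, 0, 0, 0, 0, 0, 1]
  ]
}}

```text
t: 2.3
position: [0.5127, 0.3143, 0.0583]
ee_rot: [-3.085, -0.595, 0.0]
force: [0.2, 1.1, -0.4]
width: -0.0002
```

>>> {"name": "play_rows", "arguments": {
  "plan": [
    [0, 0, -0.5, 0, 0, 0, 1],
    [0, 0, -0.5, 0, 0, 0, 1],
    [0, 0, 0, 0, 0, 0, 1]
  ]
}}

```text
t: 2.6
position: [0.5127, 0.3143, 0.0572]
ee_rot: [3.085, 0.595, -0.0]
force: [0.1, -0.1, 0.6]
width: 0.0001
```

>>> {"name": "play_rows", "arguments": {
  "plan": [
    [0, 0, -0.5, 0, 0, 0, 1],
    [0, 0, -0.5, 0, 0, 0, 1],
    [0, 0, 0, 0, 0, 0, 1]
  ]
}}

```text
t: 2.9
position: [0.5129, 0.3144, 0.0571]
ee_rot: [-3.085, -0.596, -0.001]
force: [-1.7, -1.6, 4.4]
width: -0.0001
```

>>> {"name": "play_rows", "arguments": {
  "plan": [
    [0, 0, -0.4, 0, 0, 0, 1],
    [-3, -1.7, 0, 0, 0, 0, 1],
    [-5, -2.8, 0, 0, 0, 0.02, 1],
    [-5, -2.8, 0, 0, 0, 0.02, 1],
    [-5, -2.8, 0, 0, 0, 0.02, 1],
    [-5, -2.8, 0, 0, 0, 0.02, 1],
    [-5, -2.8, 0, 0, 0, 0.02, 1],
    [-5, -2.8, 0, 0, 0, 0.02, 1],
    [-5, -2.8, 0, 0, 0, 0.01, 1],
    [-2, -1.1, 0, 0, 0, 0, 1],
    [0, 0, 0, 0, 0, 0, 1]
  ]
}}

```text
t: 4.0
position: [0.4732, 0.2924, 0.0571]
ee_rot: [-3.038, -0.796, -0.004]
force: [0.0, 0.2, 7.3]
width: 0.0003
```

```bash
python3 - <<'E'
from h import *
I,_=cam('side');J,_=cam('top')
a=cv2.resize(I[180:250,235:335],None,fx=5,fy=5,interpolation=cv2.INTER_CUBIC)
b=cv2.resize(J[170:255,195:290],None,fx=3,fy=4.118,interpolation=cv2.INTER_CUBIC)
b=cv2.resize(b,(285,350))
cv2.imwrite('pics/c4.png',np.hstack([a,b]))
E
```

```text
(no output)
```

View pics/c4.png

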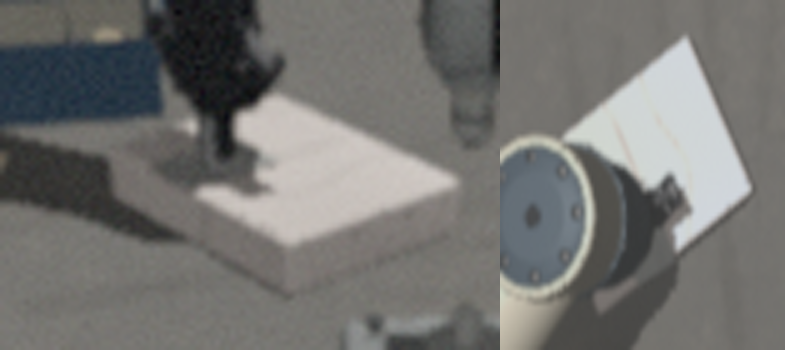

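>>> {"name": "play_rows", "arguments": {
  "plan": [
    [-4, -2.2, 0, 0, 0, 0, 1],
    [-5, -2.8, 0, 0, 0, 0, 1],
    [-5, -2.8, 0, 0, 0, 0, 1],
    [-5, -2.8, 0, 0, 0, 0, 1],
    [-4, -2.4, 0, 0, 0, 0, 1],
    [0, 0, 2, 0, 0, 0, 1],
    [0, 0, 10, 0, 0, 0, 1],
    [0, 0, 40, 0, 0, 0, 1],
    [-40, 0, 40, 0, 0, 0, 0.3],
    [-50, 0, 20, 0, 0, 0, 0.3],
    [-50, 0, 0, 0, 0, 0, 0.3],
    [0, 0, 0, 0, 0, 0, 0.3],
    [0, 0, 0, 0, 0, 0, 0.3]
  ]
}}

```text
t: 5.4
position: [0.3171, 0.2791, 0.1625]
ee_rot: [-3.038, -0.798, -0.001]
force: [0.3, -0.3, 0.1]
width: 0.0601
```

```bash
python3 - <<'E'
from h import *
I,_=cam('side');J,_=cam('top')
s=env.sense();print(s['joint_pos'],s['position'],s['ee_rot'],s['width'])
a=cv2.resize(I[190:240,245:305],None,fx=7,fy=7,interpolation=cv2.INTER_CUBIC)
b=cv2.resize(J[200:250,215:265],None,fx=7,fy=7,interpolation=cv2.INTER_CUBIC)
cv2.imwrite('pics/c5.png',np.hstack([a,b]))
E
```

```text
[ 1.09324506e+00  4.97483266e-02 -3.56069137e-01  1.54909415e-04
 -1.16509432e+00  9.88724670e-01] [0.31830522 0.27903186 0.16195397] [3.03933900e+00 7.94282917e-01 4.47659949e-05] 0.05949535685854043
```

View pics/c5.png

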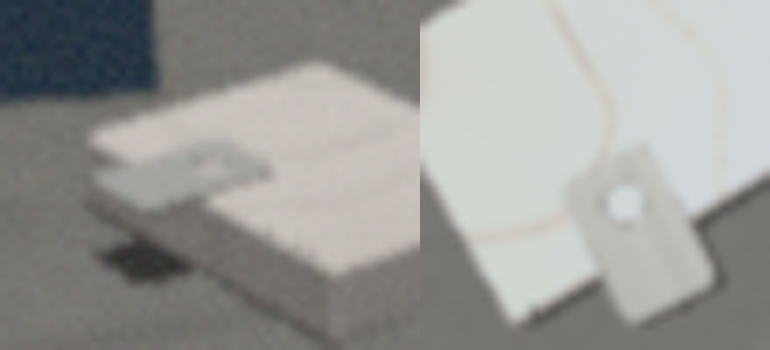

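```bash
python3 - <<'E'
from h import *
t=lambda x,y,z=.0435:w('top',215+(x-420)/7,200+y/7,z=z)[:2]
c=np.array([t(*p) for p in[(563,188),(643,142),(718,275),(638,325)]])
v=c[0]+c[1]-c[2]-c[3];u=v/np.linalg.norm(v);print('shim',c.mean(0),np.degrees(np.arctan2(v[1],v[0])),np.linalg.norm(v)/2,np.linalg.norm(c[0]-c[1]))
h=t(627,203);print('hole',h,'ctr from hole',h-.016*u)
e0,e1=t(520,323,.04),t(770,180,.04);n=e1-e0;n/=np.linalg.norm(n);n=np.array([-n[1],n[0]]);n*=np.sign(n[0])
print('edge normal yaw',np.degrees(np.arctan2(n[1],n[0])));tab=h-.054*u
print('jut tab(from hole)',-(tab-e0)@n,'edge pt',e0)
D=[(.2557,.1071,.14906,.52898,.2445),(.3102,.0285,.45947,.32851,.18447),(.04975,-.35607,.31831,.27903,.16195)]
A=[];B=[]
for q2,q3,x,y,z in D:
  f=q2-q3;r=np.sqrt(x*x+y*y-.1544**2)
  A+=[[1,0,np.sin(q2),np.cos(f)],[0,1,np.cos(q2),-np.sin(f)]];B+=[r,z]
s=np.linalg.lstsq(np.array(A),np.array(B),rcond=None);print(s[0],np.array(A)@s[0]-B)
A=[a+[np.sin(x[0]-x[1])*(i==0)+np.cos(x[0]-x[1])*(i==1)] for x,(a,i) in zip(np.repeat(D,2,0),[(a,i%2) for i,a in enumerate(A)])]
s=np.linalg.lstsq(np.array(A),np.array(B),rcond=None);print(s[0],np.array(A)@s[0]-B)
E
```

```text
shim [0.44608951 0.27927139] 28.829896369996252 0.07400548468770766 0.043892817320501154
hole [0.46016197 0.28565954] ctr from hole [0.44614509 0.27794417]
edge normal yaw 28.668566623773764
jut tab(from hole) 0.0298514296259977 edge pt [0.40413993 0.33778319]
[ 0.00062342 -0.19773287  0.51828371  0.40021644] [ 6.88498304e-05 -5.39106060e-05 -4.52125472e-05  8.86907127e-05
 -2.36372831e-05 -3.47801067e-05]
[ 3.66975957e-04 -1.99011045e-01  5.18818673e-01  4.00149935e-01
  7.73492375e-04] [-3.54598116e-06 -3.97037194e-05  1.27768681e-05  8.14366306e-05
 -9.23088691e-06 -4.17329112e-05]
```

>>> {"name": "play_rows", "arguments": {
  "plan": [
    [10, 0, 0, 0.0636, -0.1134, 0, 0.2],
    [10, 0, 0, 0.0636, -0.1134, 0, 0.2],
    [0, 0, 0, 0, 0, 0, 0.2],
    [0, 0, 0, 0, 0, 0, 0.2]
  ]
}}

```text
t: 5.9
position: [0.3382, 0.2781, 0.1615]
ee_rot: [-2.955, -0.771, -0.384]
force: [-0.0, 0.2, 1.3]
width: 0.0683
```

```bash
cat > k.py <<'E'
import numpy as np
from scipy.spatial.transform import Rotation as Ro
from scipy.optimize import least_squares
P0=np.array([.518,.400,.154,.23,.428,0.])  # L2 L3 off d1 Lt e
LO=np.array([-2.95,-1.21,-1.09,-2.87,-2.94,-3.05]);HI=np.array([2.95,1.97,1.5,1.71,-.07,3.05])
def fk(q,P=P0):
    L2,L3,off,d1,Lt,e=P; q1,q2,q3,q4,q5,q6=q; f=q2-q3
    w=np.array([L2*np.sin(q2)+L3*np.cos(f),-off,d1+L2*np.cos(q2)-L3*np.sin(f)])
    # frame x=fwd,y=left,z=up ; Ry(f) pitches forward down
    R=Ro.from_euler('z',q1)*Ro.from_euler('y',f)*Ro.from_euler('x',s4*q4)*Ro.from_euler('y',-q5)
    # tool axis is frame x ; roll s6*q6
    R=R*Ro.from_euler('x',s6*q6)*B
    p=Ro.from_euler('z',q1).apply(w)+Lt*R.apply([0,0,1])
    return p,R
s4=s6=1.;B=Ro.identity()
def setup(a,b):
    global s4,s6,B; s4,s6=a,b
    B=Ro.identity(); q=[1.58063773,.2556913,.1071259,-.00041,-1.423893,-.2846148]
    B=fk(q)[1].inv()*Ro.from_rotvec([3.11028974e+00,-4.30117056e-01,-2.4698767e-04])
    B=Ro.from_euler('xyz',np.round(B.as_euler('xyz')/(np.pi/2))*np.pi/2)
E
python3 - <<'E'
from h import *; import k
from k import *
s=env.sense();print(s['joint_pos'],s['position'],s['ee_rot'])
q=s['joint_pos']
# direct: for each sign, B from start then prediction error
for a in(1,-1):
  for b in(1,-1):
    k.s4,k.s6,k.B=a,b,Ro.identity()
    q0=[1.58063773,.2556913,.1071259,-.00041,-1.423893,-.2846148]
    k.B=fk(q0)[1].inv()*Ro.from_rotvec([3.11028974e+00,-4.30117056e-01,-2.4698767e-04])
    ax=k.B.inv().apply([1,0,0])
    p,R=fk(q);print(a,b,(R.inv()*Ro.from_rotvec(s['ee_rot'])).magnitude(),ax.round(3),k.B.as_matrix().round(3).tolist())
    for Lt in(.1,.2,.3,.4):
      print('   ',Lt,(fk(q,[.5183,.4002,.1544,-.1978+Lt,Lt,0])[0]-s['position']).round(4))
E
```

```text
[ 1.17924853 -0.0930776  -0.60603312  0.21078981 -0.86535916  0.78076321] [0.33816978 0.27814096 0.16153886] [-2.95473804 -0.7713191  -0.38410146]
1 1 2.416537170178756 [ 0.001 -0.     1.   ] [[0.001, -0.0, 1.0], [-0.842, 0.539, 0.001], [-0.539, -0.842, 0.0]]
    0.1 [-0.0879 -0.0347 -0.0363]
    0.2 [-0.095  -0.0101 -0.033 ]
    0.3 [-0.1021  0.0145 -0.0297]
    0.4 [-0.1092  0.0391 -0.0263]
1 -1 0.42195702324877427 [ 0.001 -0.     1.   ] [[0.001, -0.0, 1.0], [-1.0, 0.0, 0.001], [-0.0, -1.0, -0.0]]
    0.1 [-0.0879 -0.0348 -0.0364]
    0.2 [-0.0951 -0.0103 -0.0331]
    0.3 [-0.1023  0.0142 -0.0298]
    0.4 [-0.1095  0.0386 -0.0264]
-1 1 2.1307560135474346 [-0. -0.  1.] [[-0.0, -0.0, 1.0], [-0.842, 0.539, 0.0], [-0.539, -0.842, -0.0]]
    0.1 [-0.0584 -0.0469 -0.0364]
    0.2 [-0.0361 -0.0346 -0.0331]
    0.3 [-0.0138 -0.0222 -0.0297]
    0.4 [ 0.0086 -0.0098 -0.0264]
-1 -1 5.904521238926212e-08 [-0. -0.  1.] [[-0.0, -0.0, 1.0], [-1.0, -0.0, -0.0], [0.0, -1.0, -0.0]]
    0.1 [-0.0584 -0.0469 -0.0364]
    0.2 [-0.0361 -0.0346 -0.0331]
    0.3 [-0.0138 -0.0222 -0.0297]
    0.4 [ 0.0086 -0.0098 -0.0264]
```

```bash
cat > fit.py <<'E'
import numpy as np, itertools
from k import Ro
D=[([1.58063773,.255691355,.107125922,-.00041,-1.42389302,-.284614798],[.14906018,.52898207,.24448303]),
([.897379193,.310192527,.0284542688,-.0003298,-1.29071532,.6966],[.45947129,.32850678,.18446834]),
([1.09324506,.0497483266,-.356069137,.0001549,-1.16509432,.98872467],[.31830522,.27903186,.16195397]),
([1.17924853,-.0930776,-.60603312,.21078981,-.86535916,.78076321],[.33816978,.27814096,.16153886])]
def cols(q):
    q1,q2,q3,q4,q5,q6=q;y=lambda a:Ro.from_euler('y',a).as_matrix()
    A=Ro.from_euler('z',q1).as_matrix();B=A@y(q2);C=A@y(q2-q3);E=C@Ro.from_euler('x',-q4).as_matrix();F=E@y(-q5)
    d=dict(x1=A[:,0],o1=A[:,1],d1=A[:,2],L2=B[:,2],x2=B[:,0],L3=C[:,0],z3=C[:,2],y4=E[:,1],z4=E[:,2],Lt=F[:,0],y5=F[:,1],z5=F[:,2])
    return d
def fit(names,D=D):
    A=np.vstack([np.stack([cols(q)[n] for n in names],1) for q,_ in D]);b=np.concatenate([p for _,p in D])
    s,_,rk,sv=np.linalg.lstsq(A,b,rcond=None);return dict(zip(names,s.round(4))),np.abs(A@s-b).max(),sv[-1]
if __name__=='__main__':
    base=['d1','L2','L3','Lt']
    ex=['o1','x1','x2','z3','y4','z4','y5','z5']
    for k in(1,2,3):
        for c in itertools.combinations(ex,k):
            r=fit(base+list(c))
            if r[1]<4e-4: print(r)
E
python3 fit.py
```

```text
({'d1': np.float64(0.1482), 'L2': np.float64(0.5207), 'L3': np.float64(0.4008), 'Lt': np.float64(0.3481), 'y4': np.float64(-0.1544)}, np.float64(2.8753605052500575e-09), np.float64(0.14888826074385778))
({'d1': np.float64(0.1482), 'L2': np.float64(0.5207), 'L3': np.float64(0.4008), 'Lt': np.float64(0.3481), 'y5': np.float64(-0.1544)}, np.float64(2.8753605052500575e-09), np.float64(0.14888826074385778))
({'d1': np.float64(0.1482), 'L2': np.float64(0.5207), 'L3': np.float64(0.4008), 'Lt': np.float64(0.3481), 'o1': np.float64(-0.0), 'y4': np.float64(-0.1544)}, np.float64(2.5653645874257336e-09), np.float64(0.10442494258960762))
({'d1': np.float64(0.1482), 'L2': np.float64(0.5207), 'L3': np.float64(0.4008), 'Lt': np.float64(0.3481), 'o1': np.float64(-0.0), 'y5': np.float64(-0.1544)}, np.float64(2.5653645874257336e-09), np.float64(0.10442494258960762))
({'d1': np.float64(0.1482), 'L2': np.float64(0.5207), 'L3': np.float64(0.4008), 'Lt': np.float64(0.3481), 'x1': np.float64(-0.0), 'y4': np.float64(-0.1544)}, np.float64(1.59203616956205e-09), np.float64(0.12724229100819504))
({'d1': np.floa
[... 10853 characters left out ...]
, 'L3': np.float64(0.4008), 'Lt': np.float64(0.3481), 'y4': np.float64(-0.1544), 'z4': np.float64(0.0), 'z5': np.float64(-0.0)}, np.float64(1.8294765147253145e-09), np.float64(0.07444728651453887))
({'d1': np.float64(0.1482), 'L2': np.float64(0.5207), 'L3': np.float64(0.4008), 'Lt': np.float64(0.3481), 'y4': np.float64(-0.0772), 'y5': np.float64(-0.0772), 'z5': np.float64(-0.0)}, np.float64(1.995941578680771e-09), np.float64(8.172267732148548e-17))
({'d1': np.float64(0.1482), 'L2': np.float64(0.5207), 'L3': np.float64(0.4008), 'Lt': np.float64(0.3481), 'z4': np.float64(0.0), 'y5': np.float64(-0.1544), 'z5': np.float64(-0.0)}, np.float64(1.829476403703012e-09), np.float64(0.0744472865145388))
```

```bash
cat > k.py <<'E'
import numpy as np
from scipy.spatial.transform import Rotation as Ro
from scipy.optimize import least_squares
LO=np.array([-2.95,-1.21,-1.09,-2.87,-2.94,-3.05]);HI=np.array([2.95,1.97,1.5,1.71,-.07,3.05])
B=Ro.from_matrix([[0,0,1],[-1,0,0],[0,-1,0]])
def fk(q):
    q1,q2,q3,q4,q5,q6=q;y=lambda a:Ro.from_euler('y',a)
    A=Ro.from_euler('z',q1);C=A*y(q2-q3);E=C*Ro.from_euler('x',-q4);F=E*y(-q5)
    return A.apply([0,0,.1482])+(A*y(q2)).apply([0,0,.5207])+C.apply([.4008,0,0])+F.apply([.3481,-.1544,0]),F*Ro.from_euler('x',-q6)*B
def pose(yaw,th):
    h=np.array([np.cos(yaw),np.sin(yaw),0]);z=np.sin(th)*h-np.cos(th)*np.array([0,0,1]);yy=np.array([np.sin(yaw),-np.cos(yaw),0])
    return Ro.from_matrix(np.stack([np.cross(yy,z),yy,z],1))
def ik(p,R,q0):
    f=lambda q:np.r_[(fk(q)[0]-p)*3,(fk(q)[1].inv()*R).as_rotvec()]
    r=least_squares(f,np.clip(q0,LO+.01,HI-.01),bounds=(LO,HI));return r.x,np.abs(r.fun).max()
E
python3 - <<'E'
from k import *
def path(name,p,yaw,q=None,ths=range(0,65,10)):
    q=np.array([.9,.3,0,0,-1.3,.8])if q is None else q
    for th in ths:
        q,e=ik(p,pose(yaw,np.radians(th)),q);print(name,th,q.round(2),'ok' if e<1e-3 else 'X %.3f'%e)
path('shimgrip',np.array([.425,.265,.042]),.51)
path('shimpost',np.array([.545,.036,.037]),-.115)
path('diepost',np.array([.586,.031,.08]),-.115)
path('diepick',np.array([.43,-.328,.04]),-.64,q=np.array([-.4,.3,0,0,-1.3,0.]))
path('diepick0',np.array([.43,-.328,.04]),-.1,q=np.array([-.4,.3,0,0,-1.3,0.]))
E
```

```text
shimgrip 0 [ 0.87  0.32 -0.36 -0.   -0.89  1.21] ok
shimgrip 10 [ 0.92  0.23 -0.56  0.12 -0.63  1.07] ok
shimgrip 20 [ 0.93  0.14 -0.85  0.51 -0.29  0.68] ok
shimgrip 30 [ 0.63  0.08 -1.05  1.52 -0.07 -0.05] X 0.076
shimgrip 40 [ 0.57  0.02 -1.06  1.71 -0.07 -0.2 ] X 0.191
shimgrip 50 [ 0.66 -0.04 -1.08  1.71 -0.17 -0.28] X 0.298
shimgrip 60 [ 0.85 -0.05 -1.09  1.71 -0.39 -0.47] X 0.377
shimpost 0 [ 0.35  0.4  -0.24 -0.   -0.92  1.1 ] ok
shimpost 10 [ 0.41  0.31 -0.46  0.14 -0.65  0.94] ok
shimpost 20 [ 0.42  0.23 -0.76  0.59 -0.32  0.5 ] ok
shimpost 30 [ 0.11  0.18 -0.96  1.71 -0.12 -0.34] X 0.061
shimpost 40 [ 0.18  0.14 -0.97  1.71 -0.22 -0.41] X 0.170
shimpost 50 [ 0.3   0.12 -0.99  1.71 -0.38 -0.53] X 0.258
shimpost 60 [ 0.52  0.16 -1.03  1.71 -0.67 -0.79] X 0.280
diepost 0 [ 0.32  0.43 -0.08 -0.   -1.07  1.14] ok
diepost 10 [ 0.37  0.33 -0.29  0.11 -0.8   1.02] ok
diepost 20 [ 0.41  0.24 -0.55  0.36 -0.5   0.75] ok
diepost 30 [ 0.07  0.17 -0.9   1.71 -0.09 -0.3 ] X 0.003
diepost 40 [ 0.13  0.14 -0.9   1.71 -0.17 -0.35] X 0.122
diepost 50 [ 0.21  0.12 -0.91  1.71 -0.3  -0.43] X 0.229
diepost 60 [ 0.35  0.12 -0.93  1.71 -0.49 -0.58] X 0.308
diepick 0 [-0.36  0.39 -0.26  0.   -0.92  1.29] ok
diepick 10 [-0.33  0.3  -0.45  0.09 -0.66  1.19] ok
diepick 20 [-0.3   0.22 -0.71  0.36 -0.33  0.92] ok
diepick 30 [-0.45  0.16 -0.92  0.95 -0.07  0.45] X 0.073
diepick 40 [-0.68  0.22 -0.56 -1.46 -0.07  3.05] X 0.092
diepick 50 [-0.68  0.17 -0.56 -1.46 -0.07  3.05] X 0.043
diepick 60 [-0.68  0.12 -0.56 -1.47 -0.07  3.05] X 0.163
diepick0 0 [-0.36  0.39 -0.26  0.   -0.92  1.83] ok
diepick0 10 [-0.4   0.31 -0.36 -0.08 -0.73  1.92] ok
diepick0 20 [-0.45  0.26 -0.44 -0.22 -0.55  2.09] ok
diepick0 30 [-0.54  0.23 -0.46 -0.51 -0.45  2.43] ok
diepick0 40 [-0.73  0.24 -0.44 -0.94 -0.48  2.96] ok
diepick0 50 [-0.77  0.21 -0.44 -1.06 -0.5   3.05] X 0.104
diepick0 60 [-0.78  0.18 -0.44 -1.11 -0.51  3.05] X 0.225
```

```bash
cat > search.py <<'E'
from k import *
rng=np.random.default_rng(0)
def search(name,p,hyaws,ths,off=0,n=30):
    for hy in hyaws:
        for th in ths:
            sols=[]
            for flip in(0,1):
                R=pose(np.radians(hy)+off,np.radians(th))*Ro.from_euler('z',np.pi*flip)
                for _ in range(n):
                    q0=np.array([np.arctan2(p[1],p[0])+rng.uniform(-.6,.8),rng.uniform(-.5,1),rng.uniform(-1,.8),rng.uniform(-2.8,1.7),rng.uniform(-2,-.1),rng.uniform(-3,3)])
                    q,e=ik(p,R,q0)
                    if e<1e-4 and not any(np.abs(q-s).max()<.05 for s in sols): sols.append(q)
            for q in sols: print(name,hy,th,q.round(2))
if __name__=='__main__':
    import sys
    search('die',np.array([.586,.031,.08]),[-120,-97,-75,-50,-25,-7,15,40,65],[40,50],n=12)
E
timeout 500 python3 search.py
```

```text
die -120 40 [ 0.51  0.76  0.17  0.33 -1.61 -1.13]
die -120 40 [ 0.51  0.76  0.17  0.33 -1.61  2.01]
die -120 50 [ 0.54  0.85  0.23  0.39 -1.74 -1.16]
die -120 50 [ 0.54  0.85  0.23  0.39 -1.74  1.98]
die -97 40 [ 0.59  0.63 -0.13  0.52 -1.34 -0.98]
die -97 40 [ 0.59  0.63 -0.13  0.52 -1.34  2.16]
die -97 50 [ 0.63  0.71 -0.12  0.6  -1.45 -1.06]
die -97 50 [ 0.63  0.71 -0.12  0.6  -1.45  2.09]
die -75 40 [ 0.63  0.5  -0.43  0.75 -1.07 -0.89]
die -75 40 [ 0.63  0.5  -0.43  0.75 -1.07  2.25]
die -75 50 [ 0.68  0.56 -0.47  0.87 -1.16 -1.04]
die -75 50 [ 0.68  0.56 -0.47  0.87 -1.16  2.1 ]
die -50 40 [ 0.55  0.34 -0.76  1.18 -0.76 -0.86]
die -50 40 [ 0.55  0.34 -0.76  1.18 -0.76  2.28]
die -50 50 [ 0.57  0.39 -0.84  1.41 -0.88 -1.12]
die -50 50 [ 0.57  0.39 -0.84  1.41 -0.88  2.02]
die -7 50 [-0.25  0.19 -0.71 -2.7  -0.22 -1.92]
die -7 50 [-0.25  0.19 -0.71 -2.7  -0.22  1.22]
die 15 50 [ 0.05  0.18 -0.47 -1.21 -0.17  2.91]
die 15 50 [ 0.05  0.18 -0.47 -1.21 -0.17 -0.23]
die 40 40 [-0.02  0.26 -0.29 -0.81 -0.62  2.87]
die 40 40 [-0.02  0.26 -0.29 -0.81 -0.62 -0.28]
die 40 50 [-0.2   0.29 -0.31 -1.16 -0.71 -2.99]
die 40 50 [-0.2   0.29 -0.31 -1.16 -0.71  0.16]
die 65 40 [-0.13  0.4  -0.07 -0.8  -1.02 -3.04]
die 65 40 [-0.13  0.4  -0.07 -0.8  -1.02  0.1 ]
die 65 50 [-0.26  0.45 -0.07 -1.   -1.12 -2.82]
die 65 50 [-0.26  0.45 -0.07 -1.   -1.12  0.32]
```

>>> {"name": "play_rows", "arguments": {
  "plan": [
    [22, -3, -20, 0.044, -0.0785, 0, 0.2],
    [22, -3, -20, 0, 0, 0, 0.2],
    [22, -3, -20, 0, 0, 0, 0.2],
    [20, -3, -18, 0, 0, 0, 0.2],
    [0, 0, -10, 0, 0, 0, 0.2],
    [0, 0, -10, 0, 0, 0, 0.2],
    [0, 0, -10, 0, 0, 0, 0.2],
    [0, 0, -7, 0, 0, 0, 0.2],
    [0, 0, -4, 0, 0, 0, 0.2],
    [0, 0, 0, 0, 0, 0, 0.2],
    [0, 0, 0, 0, 0, 0, 0.2]
  ]
}}

```text
t: 7.0
position: [0.4249, 0.2674, 0.0432]
ee_rot: [-2.912, -0.76, -0.516]
force: [0.2, -0.1, -0.6]
width: 0.0681
```

```bash
python3 - <<'E'
from h import *
I,_=cam('side');J,_=cam('top')
s=env.sense();print(s['joint_pos'],s['position'],s['ee_rot'],s['width'],s['force'])
a=cv2.resize(I[180:240,235:305],None,fx=7,fy=7,interpolation=cv2.INTER_CUBIC)
b=cv2.resize(J[190:250,205:255],None,fx=7,fy=7,interpolation=cv2.INTER_CUBIC)
cv2.imwrite('pics/c6.png',np.hstack([a,b[:, :300]]))
E
```

```text
[ 0.93848812  0.1433521  -0.84485571  0.50887581 -0.29664282  0.67634688] [0.42456348 0.26745884 0.04338922] [-2.911508   -0.76037507 -0.5162559 ] 0.06867845545885479 [-0.14263739  0.19172336 -1.67516778]
```

View pics/c6.png

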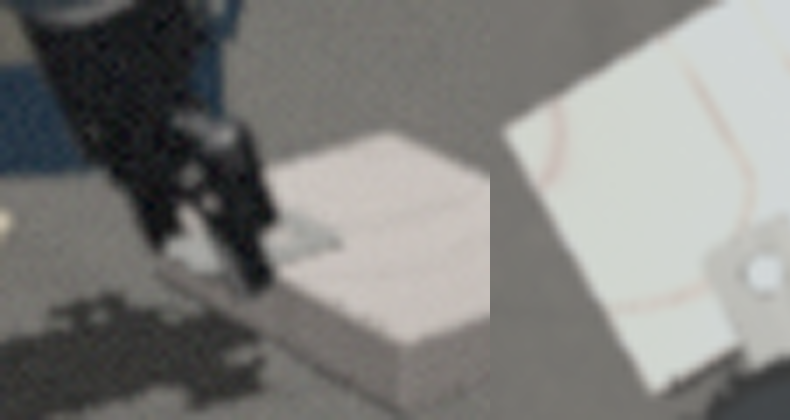

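>>> {"name": "play_rows", "arguments": {
  "plan": [
    [0, -1, -1, 0, 0, 0, 0.5],
    [0, 0, 0, 0, 0, 0, 0.8],
    [0, 0, 0, 0, 0, 0, 0.8],
    [0, 0, 0, 0, 0, 0, 0.8],
    [0, 0, 0, 0, 0, 0, 0.8],
    [0, 0, 0, 0, 0, 0, 0.8]
  ],
  "force": 70
}}

```text
t: 7.7
position: [0.4242, 0.2662, 0.0422]
ee_rot: [-2.911, -0.761, -0.516]
force: [-1.0, -2.5, 5.7]
width: 0.0452
```

>>> {"name": "play_rows", "arguments": {
  "plan": [
    [0, 0, 4, 0, 0, 0, 0.8],
    [0, 0, 10, 0, 0, 0, 0.8],
    [0, 0, 30, 0, 0, 0, 0.8],
    [0, 0, 40, 0, 0, 0, 0.8],
    [0, 0, 0, 0, 0, 0, 0.8],
    [0, 0, 0, 0, 0, 0, 0.8]
  ]
}}

```text
t: 8.3
position: [0.4238, 0.2664, 0.1263]
ee_rot: [-2.911, -0.76, -0.516]
force: [-0.6, 0.4, -1.5]
width: 0.0455
```

```bash
python3 - <<'E'
from h import *
I,di=cam('side');J,dj=cam('top')
s=env.sense();print(s['joint_pos'],s['position'],s['ee_rot'],s['width'],s['force'])
a=cv2.resize(I[140:220,235:315],None,fx=5,fy=5,interpolation=cv2.INTER_CUBIC)
b=cv2.resize(J[200:250,205:255],None,fx=8,fy=8,interpolation=cv2.INTER_CUBIC)
cv2.imwrite('pics/c7.png',np.hstack([a,b]))
E
```

```text
[ 0.97624586  0.02172295 -0.65086782  0.27364721 -0.60311173  0.90266721] [0.42312357 0.26511792 0.12440449] [-2.91392017 -0.76112569 -0.51151602] 0.04497788109785309 [-0.859852    0.75990396 -1.00100827]
```

View pics/c7.png

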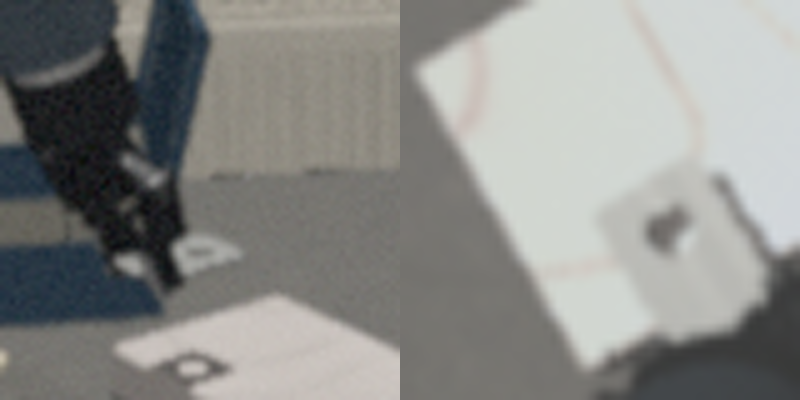

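```bash
python3 - <<'E'
from h import *
s=env.sense();dj=np.load('/tmp/top.npz')['d'];di=np.load('/tmp/side.npz')['d']
pts=[]
for x in range(595,770,8):
  for y in range(160,330,8):
    u,v=205+(x-400)/8,200+y/8;p=w('top',u,v,d=dj[int(round(v)),int(round(u))])
    if .11<p[2]<.145: pts.append(p)
pts=np.array(pts);pl=np.linalg.lstsq(np.c_[pts[:,:2]-pts[:,:2].mean(0),np.ones(len(pts))],pts[:,2],rcond=None)[0]
h=np.array([np.cos(.51),np.sin(.51)])
print(len(pts),pl,'slope along u',pl[:2]@h,'lat',pl[:2]@[-h[1],h[0]])
H=w('top',239,228.5,z=.128);print('hole',H,'rel tcp',(H-s['position'])[:2]@h,(H-s['position'])[:2]@[-h[1],h[0]])
H=w('side',235+200/5,140+253/5,z=.127);print('hole side',H,(H-s['position'])[:2]@h,(H-s['position'])[:2]@[-h[1],h[0]])
p=[]
for x in range(175,240,4):
  for y in range(232,272,4):
    u,v=235+x/5,140+y/5;q=w('side',u,v,d=di[int(round(v)),int(round(u))])
    if .1<q[2]<.15:p.append(q)
p=np.array(p)
if len(p)>5:
  pl=np.linalg.lstsq(np.c_[p[:,:2]-p[:,:2].mean(0),np.ones(len(p))],p[:,2],rcond=None)[0];print(len(p),pl,pl[:2]@h)
E
```

```text
276 [-0.0162619  -0.0021002   0.12567468] slope along u -0.015217750218806165 lat 0.006105755277861653
hole [0.46084575 0.28621475 0.128     ] rel tcp 0.04322081287274138 -2.969097303735875e-06
hole side [0.4637068  0.27908204 0.127     ] 0.042235747771941716 -0.007624698736471567
97 [-0.03800564 -0.04838351  0.12511182] -0.056788942171955216
```

>>> {"name": "play_rows", "arguments": {
  "plan": [
    [9, -24.5, 0, 0, 0, -0.1074, 0.8],
    [9, -24.5, 0, 0, 0, -0.1074, 0.8],
    [9, -24.5, -5, 0, 0, -0.1074, 0.8],
    [9, -24.5, -5, 0, 0, -0.1074, 0.8],
    [9, -24.5, -5, 0, 0, -0.1074, 0.8],
    [9, -24.5, -5, 0, 0, -0.1074, 0.8],
    [9, -24.5, -10, 0, 0, -0.1074, 0.8],
    [9, -24.5, -10, 0, 0, -0.1074, 0.8],
    [0, 0, 0, 0, 0, 0, 0.8],
    [0, 0, 0, 0, 0, 0, 0.8],
    [0, 0, 0, 0, 0, 0, 0.8]
  ]
}}

```text
t: 9.5
position: [0.4957, 0.0703, 0.0855]
ee_rot: [2.99, -0.523, 0.528]
force: [-0.7, -0.5, -0.1]
width: 0.0449
```

```bash
python3 - <<'E'
from h import *;from k import Ro
I,di=cam('side');J,dj=cam('top')
s=env.sense();print(s['joint_pos'],s['position'],s['width'])
R=Ro.from_rotvec(s['ee_rot']).as_matrix();print(R.round(3),np.degrees(np.arctan2(R[1,2],R[0,2])))
a=cv2.resize(I[190:260,285:345],None,fx=7,fy=7,interpolation=cv2.INTER_CUBIC)
b=cv2.resize(J[150:220,285:340],None,fx=7,fy=7,interpolation=cv2.INTER_CUBIC)
cv2.imwrite('pics/c8.png',np.hstack([a,b]))
E
```

```text
[ 0.61784542  0.10724339 -0.75857572  0.5499146  -0.5693608   0.1595435 ] [0.49584063 0.07056671 0.08596289] 0.04521406056514906
[[ 0.883 -0.34   0.323]
 [-0.319 -0.941 -0.116]
 [ 0.343 -0.    -0.939]] -19.81086146062213
```

View pics/c8.png

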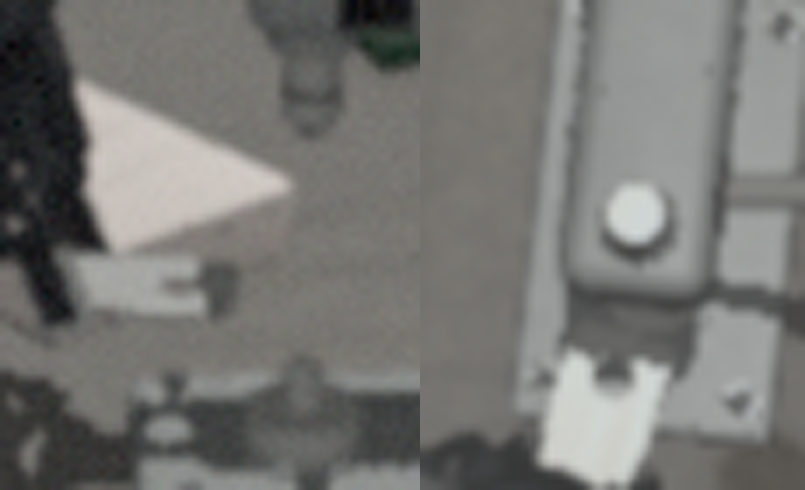

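```bash
python3 - <<'E'
from h import *
s=env.sense()['position'];h=np.array([np.cos(np.radians(-19.8)),np.sin(np.radians(-19.8))])
hs=w('side',285+190/7,190+287/7,z=.087);ps=w('side',285+303/7,190+362/7,z=.056);b=w('side',285+303/7,190+425/7,z=.034)
ht=w('top',285+195/7,150+372/7,z=.087);rt=w('top',285+216/7,150+213/7,z=.31)
e=s[:2]+.043*h
print('exp hole',e,'side',hs,'top',ht);print('post side',ps,b,'corrected',ps[:2]+e-hs[:2],'top ram',rt,rt[:2]+e-ht[:2])
d=np.load('/tmp/top.npz')['d'];print(w('top',316,180.4,d=d[180,316]))
E
```

```text
exp hole [0.5362985  0.05600098] side [0.5413538  0.04695027 0.087     ] top [0.53878441 0.05421678 0.087     ]
post side [0.5858606  0.03191357 0.056     ] [0.58331913 0.01901986 0.034     ] corrected [0.5808053  0.04096428] top ram [0.58428961 0.03679098 0.31      ] [0.58180371 0.03857518]
[0.58475296 0.03648626 0.30692537]
```

>>> {"name": "play_rows", "arguments": {
  "plan": [
    [12, -4.5, -5, 0, 0, 0, 0.8],
    [12, -4.5, -5, 0, 0, 0, 0.8],
    [12, -4.5, -4, 0, 0, 0, 0.8],
    [10, -4, -4, 0, 0, 0, 0.8],
    [0, 0, -3, 0, 0, 0, 0.8],
    [0, 0, 0, 0, 0, 0, 0.8],
    [0, 0, -2, 0, 0, 0, 0.8],
    [0, 0, -2, 0, 0, 0, 0.8],
    [0, 0, -2, 0, 0, 0, 0.8],
    [0, 0, 0, 0, 0, 0, 0.8]
  ]
}}

```text
t: 10.6
position: [0.5416, 0.0524, 0.0586]
ee_rot: [2.99, -0.525, 0.528]
force: [0.3, 0.1, -0.5]
width: 0.0452
```

>>> {"name": "play_rows", "arguments": {
  "plan": [
    [0, 0, -2, 0, 0, 0, 0.8],
    [0, 0, -2, 0, 0, 0, 0.8],
    [0, 0, -2, 0, 0, 0, 0.8],
    [0, 0, 0, 0, 0, 0, 0.8]
  ]
}}

```text
t: 11.0
position: [0.5417, 0.0523, 0.0524]
ee_rot: [2.989, -0.525, 0.528]
force: [-0.0, 0.7, -0.3]
width: 0.0449
```

```bash
python3 - <<'E'
from h import *
I,di=cam('side');s=env.sense();print(s['position'],s['force'],s['moment'])
a=cv2.resize(I[190:260,285:355],None,fx=8,fy=8,interpolation=cv2.INTER_CUBIC)
cv2.imwrite('pics/c9.png',a)
E
```

```text
[0.54180562 0.05235998 0.05258714] [-0.5193988   0.18619216 -0.44478005] [0.37620551 1.03254454 0.00531343]
```

>>> {"name": "play_rows", "arguments": {
  "plan": [
    [0, 0, -3, 0, 0, 0, 0.8],
    [0, 0, -3, 0, 0, 0, 0.8],
    [0, 0, -3, 0, 0, 0, 0.8],
    [0, 0, -2, 0, 0, 0, 0.8],
    [0, 0, 0, 0, 0, 0, 0.8]
  ]
}}

```text
t: 11.55
position: [0.5416, 0.0522, 0.0413]
ee_rot: [2.989, -0.525, 0.527]
force: [-0.4, -1.0, 0.5]
width: 0.045
```

>>> {"name": "play_rows", "arguments": {
  "plan": [
    [0, 0, -2, 0, 0, 0, 0.8],
    [0, 0, -1, 0, 0, 0, 0.8],
    [0, 0, -1, 0, 0, 0, 0.8],
    [0, 0, -1, 0, 0, 0, 0.8],
    [0, 0, 0, 0, 0, 0, 0.8]
  ]
}}

```text
t: 12.05
position: [0.542, 0.0525, 0.0368]
ee_rot: [2.99, -0.525, 0.529]
force: [-0.0, 0.7, -0.4]
width: 0.0452
```

>>> {"name": "play_rows", "arguments": {
  "plan": [
    [0, 0, -1, 0, 0, 0, 0.8],
    [0, 0, -1, 0, 0, 0, 0.8],
    [0, 0, 0, 0, 0, 0, 0.8]
  ]
}}

```text
t: 12.35
position: [0.5423, 0.0525, 0.0357]
ee_rot: [2.99, -0.526, 0.531]
force: [-5.1, 2.1, 8.9]
width: 0.0452
```

>>> {"name": "play_rows", "arguments": {
  "plan": [
    [0, 0, 0.5, 0, 0, 0, 0.6],
    [0, 0, 0, 0, 0, 0, 0.4],
    [0, 0, 0, 0, 0, 0, 0.2],
    [0, 0, 0, 0, 0, 0, 0.2],
    [0, 0, 0, 0, 0, 0, 0.2],
    [-3, 1, 8, 0, 0, 0, 0.2],
    [-8, 3, 15, 0, 0, 0, 0.2],
    [-20, 8, 25, 0, 0, 0, 0.2],
    [-30, 12, 25, 0, 0, 0, 0.2],
    [-40, 0, 25, 0, 0, 0, 0.2],
    [-40, 0, 30, 0, 0, 0, 0.2],
    [0, 0, 0, 0, 0, 0, 0.2]
  ]
}}

```text
t: 13.55
position: [0.3997, 0.0778, 0.1674]
ee_rot: [2.997, -0.524, 0.538]
force: [1.0, 1.0, 0.8]
width: 0.0678
```

```bash
python3 - <<'E'
from h import *
I,di=cam('side');J,dj=cam('top');s=env.sense();print(s['position'],s['joint_pos'],s['width'])
a=cv2.resize(I[215:265,285:345],None,fx=8,fy=8,interpolation=cv2.INTER_CUBIC)
b=cv2.resize(J[170:220,295:335],None,fx=8,fy=8,interpolation=cv2.INTER_CUBIC)
cv2.imwrite('pics/c9.png',np.hstack([a,b]))
pts=[]
for v in range(180,215):
  for u in range(300,335):
    p=w('top',u,v,d=dj[v,u])
    if .028<p[2]<.06: pts.append(p)
pts=np.array(pts);
if len(pts)>5:
  print(len(pts),pts.mean(0),np.linalg.lstsq(np.c_[pts[:,:2]-pts[:,:2].mean(0),np.ones(len(pts))],pts[:,2],rcond=None)[0])
q=[]
for v in range(225,255):
  for u in range(295,340):
    p=w('side',u,v,d=di[v,u])
    if .033<p[2]<.045 and abs(p[0]-.56)<.06 and abs(p[1]-.04)<.06:q.append(p)
q=np.array(q)
print(len(q),q.mean(0),np.linalg.lstsq(np.c_[q[:,:2]-q[:,:2].mean(0),np.ones(len(q))],q[:,2],rcond=None)[0])
E
```

```text
[0.40089664 0.07734293 0.16425367] [ 0.85606958 -0.17698892 -0.765099    0.42271535 -0.89352745  0.11554004] 0.06871522812003415
182 [0.55230128 0.04670481 0.03692664] [-0.03375016 -0.00804171  0.03692664]
211 [0.5686049  0.03853457 0.0361942 ] [ 0.00297961 -0.01266189  0.0361942 ]
```

View pics/c9.png

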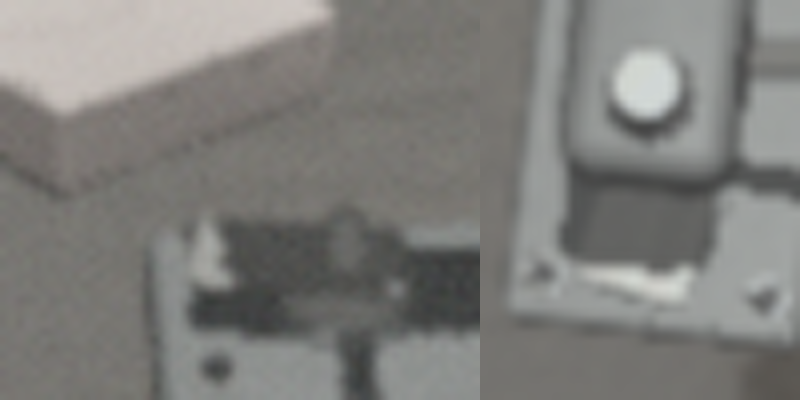

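```bash
cat > sim.py <<'E'
from k import *
def sim(q,legs,n=10):
    # legs: (pos, heading deg, theta deg)
    p,R=fk(q);z=R.as_matrix()[:,2];hd=np.degrees(np.arctan2(z[1],z[0]));th=np.degrees(np.arccos(-z[2]))
    for P,H,T in legs:
        worst=0;dm=0
        for a in np.linspace(0,1,n+1)[1:]:
            q2,e=ik(p+a*(np.array(P)-p),pose(np.radians(hd+a*(H-hd)),np.radians(th+a*(T-th))),q)
            worst=max(worst,e);dm=max(dm,np.abs(q2-q).max());q=q2
        p,hd,th=np.array(P),H,T
        print(P,H,T,q.round(2),'err %.4f step %.2f'%(worst,dm))
    return q
E
python3 - <<'E'
from sim import *;from workcell import env
q=env.sense()['joint_pos']
for H in(-60,-75,-90):
  print('H',H)
  a=sim(q,[((.40,-.12,.18),-45,30),((.428,-.326,.14),H,50),((.428,-.326,.040),H,50),((.428,-.326,.15),H,50),((.48,.0,.18),-70,50),((.55,.10,.15),-65,50),((.583,.038,.09),-65,50),((.583,.038,.063),-65,50)])
# forearm & wrist offset link at post
p,R=fk(a);A=Ro.from_euler('z',a[0]);C=A*Ro.from_euler('y',a[1]-a[2]);F=C*Ro.from_euler('x',-a[3])*Ro.from_euler('y',-a[4])
el=A.apply([0,0,.1482])+(A*Ro.from_euler('y',a[1])).apply([0,0,.5207]);wr=el+C.apply([.4008,0,0]);print('elbow',el,'wrist',wr,'off',wr+F.apply([0,-.1544,0]))
E
```

```text
H -60
(0.4, -0.12, 0.18) -45 30 [ 0.46 -0.24 -0.91  0.69 -0.84 -0.12] err 0.0000 step 0.05
(0.428, -0.326, 0.14) -60 50 [-0.33  0.01 -1.03  1.71 -0.55 -0.74] err 0.0740 step 0.22
(0.428, -0.326, 0.04) -60 50 [-0.25  0.2  -1.03  1.71 -0.63 -0.89] err 0.1652 step 0.02
(0.428, -0.326, 0.15) -60 50 [-0.33 -0.01 -1.03  1.71 -0.55 -0.72] err 0.1534 step 0.02
(0.48, 0.0, 0.18) -70 50 [ 0.81  0.23 -0.69  0.81 -1.26 -0.96] err 0.0384 step 0.19
(0.55, 0.1, 0.15) -65 50 [ 0.85  0.42 -0.5   0.84 -1.24 -0.95] err 0.0000 step 0.02
(0.583, 0.038, 0.09) -65 50 [ 0.69  0.48 -0.61  1.01 -1.07 -1.04] err 0.0000 step 0.02
(0.583, 0.038, 0.063) -65 50 [ 0.68  0.52 -0.64  1.05 -1.03 -1.1 ] err 0.0000 step 0.01
H -75
(0.4, -0.12, 0.18) -45 30 [ 0.46 -0.24 -0.91  0.69 -0.84 -0.12] err 0.0000 step 0.05
(0.428, -0.326, 0.14) -75 50 [-0.23  0.12 -1.03  1.66 -0.75 -1.  ] err 0.0000 step 0.12
(0.428, -0.326, 0.04) -75 50 [-0.2   0.32 -1.03  1.71 -0.79 -1.2 ] err 0.0849 step 0.05
(0.428, -0.326, 0.15) -75 50 [-0.21  0.1  -1.02  1.61 -0.75 -0.96] err 0.0744 step 0.06
(0.48, 0.0, 0.18) -70 50 [ 0.81  0.23 -0.69  0.
[... 414 characters left out ...]
0 [-0.01  0.23 -0.87  1.22 -0.95 -0.98] err 0.0000 step 0.10
(0.428, -0.326, 0.04) -90 50 [-0.12  0.4  -0.98  1.53 -0.86 -1.32] err 0.0000 step 0.03
(0.428, -0.326, 0.15) -90 50 [-0.01  0.21 -0.86  1.19 -0.97 -0.95] err 0.0000 step 0.04
(0.48, 0.0, 0.18) -70 50 [ 0.81  0.23 -0.69  0.81 -1.26 -0.96] err 0.0000 step 0.09
(0.55, 0.1, 0.15) -65 50 [ 0.85  0.42 -0.5   0.84 -1.24 -0.95] err 0.0000 step 0.02
(0.583, 0.038, 0.09) -65 50 [ 0.69  0.48 -0.61  1.01 -1.07 -1.04] err 0.0000 step 0.02
(0.583, 0.038, 0.063) -65 50 [ 0.68  0.52 -0.64  1.05 -1.03 -1.1 ] err 0.0000 step 0.01
elbow [0.20142055 0.16182952 0.6002724 ] wrist [0.32658566 0.26239229 0.23303751] off [0.47030458 0.2796761  0.28675437]
```

```bash
python3 - <<'E'
from sim import *;from workcell import env
q=env.sense()['joint_pos']
for H,G in((10,45),(20,50),(30,55)):
  print('H',H)
  a=sim(q,[((.40,.0,.20),-20,1),((.40,-.1,.20),H,20),((.41,-.33,.15),H,50),((.428,-.326,.040),H,50),((.42,-.326,.15),H,50),((.45,-.1,.2),G,50),((.52,-.02,.15),G,50),((.583,.038,.09),G,50),((.583,.038,.063),G,50)])
p,R=fk(a);A=Ro.from_euler('z',a[0]);C=A*Ro.from_euler('y',a[1]-a[2]);F=C*Ro.from_euler('x',-a[3])*Ro.from_euler('y',-a[4])
el=A.apply([0,0,.1482])+(A*Ro.from_euler('y',a[1])).apply([0,0,.5207]);wr=el+C.apply([.4008,0,0]);print('elbow',el,'wrist',wr,'off',wr+F.apply([0,-.1544,0]))
E
```

```text
H 10
(0.4, 0.0, 0.2) -20 1 [ 0.41 -0.04 -0.35  0.01 -1.25  0.81] err 0.0000 step 0.09
(0.4, -0.1, 0.2) 10 20 [ 0.12 -0.22 -0.54 -0.02 -0.9   1.63] err 0.0000 step 0.13
(0.41, -0.33, 0.15) 10 50 [-0.89  0.13 -0.26 -0.89 -0.94  3.05] err 0.0698 step 0.20
(0.428, -0.326, 0.04) 10 50 [-0.78  0.27 -0.32 -0.89 -0.74  3.05] err 0.1642 step 0.02
(0.42, -0.326, 0.15) 10 50 [-0.87  0.13 -0.26 -0.9  -0.92  3.05] err 0.1538 step 0.02
(0.45, -0.1, 0.2) 45 50 [-0.47  0.01 -0.24 -0.82 -1.16  3.05] err 0.0820 step 0.05
(0.52, -0.02, 0.15) 45 50 [-0.26  0.11 -0.29 -0.9  -0.91  3.05] err 0.0793 step 0.03
(0.583, 0.038, 0.09) 45 50 [-0.1   0.26 -0.25 -0.96 -0.73  3.05] err 0.0769 step 0.02
(0.583, 0.038, 0.063) 45 50 [-0.08  0.29 -0.26 -0.96 -0.7   3.05] err 0.1030 step 0.00
H 20
(0.4, 0.0, 0.2) -20 1 [ 0.41 -0.04 -0.35  0.01 -1.25  0.81] err 0.0000 step 0.09
(0.4, -0.1, 0.2) 20 20 [ 0.04 -0.19 -0.48 -0.13 -0.95  1.93] err 0.0000 step 0.17
(0.41, -0.33, 0.15) 20 50 [-0.87  0.18 -0.16 -0.81 -1.08  3.05] err 0.1149 step 0.17
(0.428, -0.326, 0.04) 20 50 [-0.77  0.31 -0.22 -0.81 -0.88  3.05] err 0.2028 ste
[... 630 characters left out ...]
0.85  0.24 -0.04 -0.76 -1.23  3.05] err 0.1527 step 0.16
(0.428, -0.326, 0.04) 30 50 [-0.75  0.36 -0.13 -0.73 -1.02  3.05] err 0.2374 step 0.02
(0.42, -0.326, 0.15) 30 50 [-0.84  0.25 -0.04 -0.76 -1.21  3.05] err 0.2283 step 0.02
(0.45, -0.1, 0.2) 55 50 [-0.44  0.07 -0.14 -0.77 -1.28  3.05] err 0.1486 step 0.04
(0.52, -0.02, 0.15) 55 50 [-0.24  0.16 -0.19 -0.82 -1.06  3.05] err 0.1244 step 0.02
(0.583, 0.038, 0.09) 55 50 [-0.1   0.3  -0.15 -0.87 -0.89  3.05] err 0.1176 step 0.02
(0.583, 0.038, 0.063) 55 50 [-0.08  0.34 -0.17 -0.87 -0.85  3.05] err 0.1417 step 0.00
elbow [ 0.17118264 -0.01435629  0.63974744] wrist [ 0.52131584 -0.04372031  0.44691296] off [ 0.45660141 -0.13878194  0.34388534]
```

```bash
python3 - <<'E'
from sim import *;from workcell import env
q=env.sense()['joint_pos']
for H,G in((0,40),(10,45),(20,55)):
  print('H',H)
  H-=180;G-=180
  a=sim(q,[((.40,.0,.20),-20,0.5),((.40,-.1,.20),-100,0),((.40,-.15,.20),H,0),((.41,-.33,.15),H,-50),((.428,-.326,.040),H,-50),((.42,-.326,.15),H,-50),((.45,-.1,.2),G,-50),((.52,-.02,.15),G,-50),((.583,.038,.09),G,-50),((.583,.038,.063),G,-50)],15)
  p,R=fk(a);A=Ro.from_euler('z',a[0]);C=A*Ro.from_euler('y',a[1]-a[2]);F=C*Ro.from_euler('x',-a[3])*Ro.from_euler('y',-a[4])
  el=A.apply([0,0,.1482])+(A*Ro.from_euler('y',a[1])).apply([0,0,.5207]);wr=el+C.apply([.4008,0,0]);print('elbow',el,'wrist',wr,'off',wr+F.apply([0,-.1544,0]))
E
```

```text
H 0
(0.4, 0.0, 0.2) -20 0.5 [ 0.4  -0.03 -0.34  0.01 -1.26  0.82] err 0.0000 step 0.07
(0.4, -0.1, 0.2) -100 0 [ 0.14  0.   -0.31  0.   -1.26 -0.31] err 0.0000 step 0.08
(0.4, -0.15, 0.2) -180 0 [ 0.01  0.03 -0.27 -0.   -1.27 -1.58] err 0.0000 step 0.08
(0.41, -0.33, 0.15) -180 -50 [-0.93  0.09 -0.36 -1.02 -0.81 -0.01] err 0.0000 step 0.17
(0.428, -0.326, 0.04) -180 -50 [-0.99  0.32 -0.42 -1.28 -0.73  0.39] err 0.0000 step 0.03
(0.42, -0.326, 0.15) -180 -50 [-0.9   0.09 -0.36 -1.02 -0.79 -0.03] err 0.0000 step 0.03
(0.45, -0.1, 0.2) -140 -50 [-0.58  0.03 -0.3  -0.94 -1.15  0.07] err 0.0000 step 0.03
(0.52, -0.02, 0.15) -140 -50 [-0.32  0.11 -0.34 -1.02 -0.88  0.04] err 0.0000 step 0.02
(0.583, 0.038, 0.09) -140 -50 [-0.18  0.27 -0.31 -1.14 -0.7   0.11] err 0.0000 step 0.01
(0.583, 0.038, 0.063) -140 -50 [-0.2   0.32 -0.32 -1.21 -0.7   0.22] err 0.0000 step 0.01
elbow [ 0.16022582 -0.03269326  0.64255547] wrist [ 0.4744908  -0.09681741  0.40220936] off [ 0.37872653 -0.13340579  0.28675437]
H 10
(0.4, 0.0, 0.2) -20 0.5 [ 0.4  -0.03 -0.34  0.01 -1.26  0.82] err 0.0000 step 0.07
(0.4, -0
[... 1213 characters left out ...]
0.96 -1.15  0.21] err 0.0000 step 0.12
(0.428, -0.326, 0.04) -160 -50 [-1.01  0.44 -0.24 -1.08 -1.01  0.45] err 0.0000 step 0.02
(0.42, -0.326, 0.15) -160 -50 [-0.99  0.25 -0.17 -0.97 -1.13  0.2 ] err 0.0000 step 0.02
(0.45, -0.1, 0.2) -125 -50 [-0.6   0.16 -0.16 -0.9  -1.36  0.24] err 0.0000 step 0.03
(0.52, -0.02, 0.15) -125 -50 [-0.38  0.23 -0.2  -0.97 -1.13  0.2 ] err 0.0000 step 0.02
(0.583, 0.038, 0.09) -125 -50 [-0.23  0.36 -0.18 -1.05 -0.96  0.23] err 0.0000 step 0.01
(0.583, 0.038, 0.063) -125 -50 [-0.24  0.41 -0.19 -1.09 -0.94  0.3 ] err 0.0000 step 0.00
elbow [ 0.20112837 -0.04982834  0.62589552] wrist [ 0.52222914 -0.12937912  0.39960675] off [ 0.43005007 -0.18043514  0.28675437]
```

>>> {"name": "play_rows", "arguments": {
  "plan": [
    [0, -20, 10, 0.04, 0.11, 0, 0.3],
    [0, -20, 10, 0.04, 0.11, 0, 0.3],
    [0, -20, 10, 0.04, 0.11, 0, 0.3],
    [0, -15, 5, 0, 0, -0.14, 0.3],
    [0, -15, 0, 0, 0, -0.14, 0.3],
    [0, -15, 0, 0, 0, -0.14, 0.3],
    [0, -15, 0, 0, 0, -0.14, 0.3],
    [0, -15, 0, 0, 0, -0.14, 0.3],
    [0, -15, 0, 0, 0, -0.14, 0.3],
    [0, -15, 0, 0, 0, -0.14, 0.3],
    [0, -15, 0, 0, 0, -0.14, 0.3],
    [0, -15, 0, 0, 0, -0.14, 0.3],
    [0, -15, 0, 0, 0, -0.14, 0.3],
    [0, -10, 0, 0, 0, -0.14, 0.3],
    [0, 0, 0, 0, 0, -0.14, 0.3],
    [0, 0, 0, 0, 0, -0.14, 0.3],
    [0, 0, 0, 0, 0, -0.14, 0.3],
    [0, 0, 0, 0, 0, -0.14, 0.3],
    [0, 0, 0, 0, 0, -0.14, 0.3],
    [0, 0, 0, 0, 0, -0.14, 0.3]
  ]
}}

```text
t: 15.65
position: [0.4013, -0.1412, 0.1936]
ee_rot: [0.622, -3.046, -0.001]
force: [-0.6, 0.3, 0.1]
width: 0.0602
```

```bash
cat > st.py <<'E'
from workcell import env; import numpy as np; from k import Ro
np.set_printoptions(precision=4,suppress=True)
s=env.sense();R=Ro.from_rotvec(s['ee_rot']).as_matrix();z=R[:,2];y=R[:,1]
print(s['t'],s['joint_pos'],s['position'],'z',z,'y',y,'F',s['force'],'w',s['width'])
print('heading',np.degrees(np.arctan2(z[1],z[0])),'th',np.degrees(np.arccos(-z[2])),'yaw-y',np.degrees(np.arctan2(y[1],y[0])))
E
python3 st.py
```

```text
15.65 [ 0.0373  0.0517 -0.2719  0.005  -1.2799 -1.2066] [ 0.4013 -0.1412  0.1936] z [-0.0325 -0.006  -0.9995] y [-0.3921  0.9199  0.0072] F [-0.5754  0.3362  0.1037] w 0.06015443032289694
heading -169.47131484978328 th 1.8934275968206293 yaw-y 113.08628174239213
```

>>> {"name": "play_rows", "arguments": {
  "plan": [
    [0, -15, 0, 0, 0, -0.115, 0.3],
    [0, -15, 0, 0, 0, -0.115, 0.3],
    [1, -15, 0, 0.0197, -0.1115, 0, 0.3],
    [1, -15, 0, 0.0197, -0.1115, 0, 0.3],
    [1, -18, -5, 0.0197, -0.1115, 0, 0.3],
    [1, -18, -5, 0.0197, -0.1115, 0, 0.3],
    [1, -18, -8, 0.0197, -0.1115, 0, 0.3],
    [1, -18, -8, 0.0197, -0.1115, 0, 0.3],
    [1, -18, -8, 0.0197, -0.1115, 0, 0.3],
    [1, -18, -8, 0.0197, -0.1115, 0, 0.3],
    [0, -18, 0, 0, 0, 0, 0.3],
    [0, 0, 0, 0, 0, 0, 0.3],
    [0, 0, 0, 0, 0, 0, 0.3]
  ]
}}

```text
t: 16.95
position: [0.4066, -0.3173, 0.1529]
ee_rot: [-0.209, 2.315, 0.105]
force: [0.3, -0.4, 0.4]
width: 0.0596
```

```bash
python3 st.py; python3 - <<'E'
from h import *
I,di=cam('side');J,dj=cam('top')
# brass die top via colour in top & side
for n,im,d,zz in(('top',J,dj,.048),('side',I,di,.048)):
  hsv=cv2.cvtColor(im,cv2.COLOR_BGR2HSV);m=cv2.inRange(hsv,(20,120,70),(34,255,255))
  k,l,st,c=cv2.connectedComponentsWithStats(m)
  for i in range(1,k):
    if st[i,4]>25: print(n,st[i],c[i],w(n,*c[i],z=zz))
E
```

```text
16.95 [-0.9299  0.135  -0.278  -0.9229 -0.9732  0.014 ] [ 0.4066 -0.3173  0.1529] z [ 0.7168  0.1415 -0.6828] y [-0.184   0.9829  0.0105] F [ 0.2686 -0.3995  0.433 ] w 0.059555955788344404
heading 11.166174927230813 th 46.936911673141736 yaw-y 100.6017731090787
top [56  0 11  6 32] [60.5625   2.21875] [1.27318825 0.93606819 0.048     ]
top [70  0 12  5 30] [76.3         1.66666667] [1.27346771 0.87974534 0.048     ]
top [82  0  8  9 32] [85.84375  3.65625] [1.26500955 0.84534806 0.048     ]
top [548   0  18   5  48] [557.      1.125] [ 1.22262436 -0.79973992  0.048     ]
top [570   0  70  16 627] [605.88835726   5.38596491] [ 1.20205403 -0.96472415  0.048     ]
top [  23    7   78   52 1503] [62.47238856 29.05854957] [1.17382113 0.92549272 0.048     ]
top [548   6  18   8  90] [555.87777778   9.87777778] [ 1.19117753 -0.79368112  0.048     ]
top [549  17  22  37 279] [557.28673835  33.90681004] [ 1.10501487 -0.79236353  0.048     ]
top [573  31  19  19 130] [581.25384615  39.57692308] [ 1.08247426 -0.87183256  0.048     ]
top [621  30  19  14  96] [632.21875     36.86458333] [ 1.0870
[... 3082 characters left out ...]
4814815 345.22222222] [ 0.06743552 -0.85418079  0.048     ]
top [ 537  341  102   59 1481] [597.57056043 372.67116813] [-0.01711217 -0.83930727  0.048     ]
top [574 342  13   6  43] [579.55813953 344.34883721] [ 0.07107558 -0.78941119  0.048     ]
top [136 344  23  21 222] [150.23423423 354.77477477] [0.05787383 0.59431671 0.048     ]
top [630 344  10   7  29] [636.44827586 346.55172414] [ 0.06168913 -0.96806421  0.048     ]
top [530 392   9   8  32] [533.78125 395.21875] [-0.08354065 -0.6341354   0.048     ]
top [553 397  19   3  43] [562.90697674 398.23255814] [-0.0938012  -0.72479631  0.048     ]
side [287 331  17  23 312] [294.85897436 342.08653846] [ 0.42770951 -0.34374175  0.048     ]
```

>>> {"name": "play_rows", "arguments": {
  "plan": [
    [7, -3, -20, 0.0103, -0.053, 0, 0.3],
    [7, -3, -20, 0, 0, 0, 0.3],
    [7, -2, -20, 0, 0, 0, 0.3],
    [0, 0, -20, 0, 0, 0, 0.3],
    [0, 0, -10, 0, 0, 0, 0.3],
    [0, 0, -10, 0, 0, 0, 0.3],
    [0, 0, -8, 0, 0, 0, 0.3],
    [0, 0, -4, 0, 0, 0, 0.3],
    [0, 0, 0, 0, 0, 0, 0.3],
    [0, 0, 0, 0, 0, 0, 0.3]
  ]
}}

```text
t: 18.05
position: [0.4287, -0.324, 0.0435]
ee_rot: [-0.21, 2.258, 0.108]
force: [-0.3, 0.1, 0.9]
width: 0.0601
```

```bash
python3 st.py
```

```text
18.05 [-1.0036  0.3749 -0.3241 -1.1612 -0.8942  0.408 ] [ 0.4287 -0.324   0.0435] z [ 0.7534  0.1485 -0.6405] y [-0.1879  0.9822  0.0067] F [-0.3081  0.099   0.8944] w 0.060054460520513005
heading 11.151202539589386 th 50.16720396118193 yaw-y 100.82961121171513
```

>>> {"name": "play_rows", "arguments": {
  "plan": [
    [0, 0, -3.5, 0, 0, 0, 0.4],
    [0, 0, 0, 0, 0, 0, 0.45],
    [0, 0, 0, 0, 0, 0, 0.5],
    [0, 0, 0, 0, 0, 0, 0.6],
    [0, 0, 0, 0, 0, 0, 0.8],
    [0, 0, 0, 0, 0, 0, 0.8],
    [0, 0, 0, 0, 0, 0, 0.8],
    [0, 0, 0, 0, 0, 0, 0.8]
  ],
  "force": 50
}}

```text
t: 18.85
position: [0.4285, -0.3244, 0.04]
ee_rot: [-0.21, 2.258, 0.107]
force: [-4.0, -1.4, 5.0]
width: 0.0346
```

>>> {"name": "play_rows", "arguments": {
  "plan": [
    [0, 0, 3, 0, 0, 0, 0.8],
    [0, 0, 10, 0, 0, 0, 0.8],
    [0, 0, 25, 0, 0, 0, 0.8],
    [0, 0, 35, 0, 0, 0, 0.8],
    [0, 0, 35, 0, 0, 0, 0.8],
    [0, 0, 0, 0, 0, 0, 0.8],
    [0, 0, 0, 0, 0, 0, 0.8]
  ]
}}

```text
t: 19.55
position: [0.4286, -0.3235, 0.1479]
ee_rot: [-0.211, 2.258, 0.108]
force: [-0.3, -0.7, -2.7]
width: 0.0341
```

```bash
python3 st.py; python3 - <<'E'
from h import *
I,di=cam('side');J,dj=cam('top');p=env.sense()['position']
for n,im,d in(('top',J,dj),('side',I,di)):
  u,v=map(int,proj(n,p));x0,y0=u-30,v-30
  hsv=cv2.cvtColor(im[y0:y0+60,x0:x0+60],cv2.COLOR_BGR2HSV);m=cv2.inRange(hsv,(18,90,60),(36,255,255))
  k,l,st,c=cv2.connectedComponentsWithStats(m)
  print(n,u,v)
  for i in range(1,k):
    if st[i,4]>15: print(st[i]+[x0,y0,0,0,0],c[i]+[x0,y0],w(n,*(c[i]+[x0,y0]),z=p[2]),p)
  cv2.imwrite('/tmp/die_%s.png'%n,im[y0:y0+60,x0:x0+60])
E
```

```text
19.55 [-0.9509  0.1844 -0.2573 -1.0059 -0.9763  0.0998] [ 0.4286 -0.3235  0.1479] z [ 0.7535  0.1487 -0.6404] y [-0.1882  0.9821  0.0066] F [-0.2825 -0.6507 -2.7339] w 0.03407255548709014
heading 11.16415941928914 th 50.1807241181193 yaw-y 100.84975154177586
top 435 235
[431 229  12  12  98] [436.53061224 234.37755102] [ 0.43055879 -0.32526479  0.14612475] [ 0.42803526 -0.32309949  0.14612475]
side 292 294
[287 284  17  11 103] [296.3592233  288.47572816] [ 0.43745419 -0.30580672  0.14612475] [ 0.42803526 -0.32309949  0.14612475]
[286 303  17   7  53] [292.28301887 306.32075472] [ 0.42092119 -0.3597481   0.14612475] [ 0.42803526 -0.32309949  0.14612475]
```

>>> {"name": "play_rows", "arguments": {
  "plan": [
    [2, 15, 18, 0, 0, 0, 0.8],
    [4, 30, 14, 0, 0, 0.09, 0.8],
    [4, 35, 12, 0, 0, 0.09, 0.8],
    [4, 35, 6, 0, 0, 0.09, 0.8],
    [4, 35, 4, 0, 0, 0.09, 0.8],
    [4, 35, 0, 0, 0, 0.09, 0.8],
    [4, 35, 0, 0, 0, 0.09, 0.8],
    [10, 20, -5, 0, 0, 0, 0.8],
    [10, 20, -15, 0, 0, 0, 0.8],
    [10, 15, -15, 0, 0, 0, 0.8],
    [10, 10, -15, 0, 0, 0, 0.8],
    [0, 0, 0, 0, 0, 0, 0.8],
    [0, 0, 0, 0, 0, 0, 0.8]
  ]
}}

```text
t: 20.95
position: [0.4939, -0.0389, 0.1503]
ee_rot: [-0.815, 2.15, 0.394]
force: [-0.3, 0.4, -0.6]
width: 0.0342
```

```bash
python3 st.py
```

```text
20.95 [-0.4097  0.1058 -0.3451 -1.0086 -0.9724  0.1043] [ 0.4939 -0.0389  0.1503] z [ 0.5675  0.5158 -0.6419] y [-0.6663  0.7456  0.01  ] F [-0.3197  0.3834 -0.6196] w 0.034175931465118915
heading 42.26631313039036 th 50.07007049692061 yaw-y 131.78448432409365
```

>>> {"name": "play_rows", "arguments": {
  "plan": [
    [0, 0, -20, 0, 0, 0, 0.8],
    [3, 2, -20, 0, 0, 0, 0.8],
    [8, 7, -20, 0, 0, 0, 0.8],
    [15, 13, 0, 0, 0, 0, 0.8],
    [20, 17, 0, 0, 0, 0, 0.8],
    [20, 17, 0, 0, 0, 0, 0.8],
    [14, 13, 0, 0, 0, 0, 0.8],
    [8, 8, 0, 0, 0, 0, 0.8],
    [0, 0, 0, 0, 0, 0, 0.8],
    [0, 0, 0, 0, 0, 0, 0.8]
  ]
}}

```text
t: 21.95
position: [0.5821, 0.0375, 0.0915]
ee_rot: [-0.815, 2.148, 0.391]
force: [-1.2, -0.7, -1.2]
width: 0.0343
```

```bash
python3 st.py; python3 - <<'E'
from h import *
I,di=cam('side');cv2.imwrite('/tmp/s.png',I)
p=env.sense()['position']
hsv=cv2.cvtColor(I[190:260,290:360],cv2.COLOR_BGR2HSV);m=cv2.inRange(hsv,(15,70,40),(36,255,255))
k,l,st,c=cv2.connectedComponentsWithStats(m)
for i in range(1,k):
  if st[i,4]>10: print(st[i]+[290,190,0,0,0],c[i]+[290,190])
print(proj('side',p),proj('side',[p[0],p[1],.075]),proj('side',(.5823,.0383,.075)))
E
```

```text
21.95 [-0.1918  0.2771 -0.295  -1.1302 -0.7458  0.1263] [0.5821 0.0375 0.0915] z [ 0.5694  0.5146 -0.641 ] y [-0.6659  0.746   0.0073] F [-1.1945 -0.7411 -1.187 ] w 0.03427943626902334
heading 42.104440588404216 th 50.13230003173498 yaw-y 131.75365568047653
[322 231  11  10  77] [326.22077922 236.06493506]
(np.float64(326.8320298127468), np.float64(229.9274515281056)) (np.float64(326.6938607956802), np.float64(235.07952250318388)) (np.float64(326.7216490774451), np.float64(234.9069651326862))
```

>>> {"name": "play_rows", "arguments": {
  "plan": [
    [0, 0.6, -3, 0, 0, 0, 0.8],
    [0, 0, -3, 0, 0, 0, 0.8],
    [0, 0, -2, 0, 0, 0, 0.8],
    [0, 0, -1.5, 0, 0, 0, 0.8],
    [0, 0, -1.5, 0, 0, 0, 0.8],
    [0, 0, 0, 0, 0, 0, 0.8]
  ]
}}

```text
t: 22.6
position: [0.5824, 0.0386, 0.0803]
ee_rot: [-0.815, 2.148, 0.391]
force: [0.2, 0.0, -2.2]
width: 0.0346
```

>>> {"name": "play_rows", "arguments": {
  "plan": [
    [0, 0, -1.5, 0, 0, 0, 0.8],
    [0, 0, -1.5, 0, 0, 0, 0.8],
    [0, 0, 0, 0, 0, 0, 0.8]
  ]
}}

```text
t: 22.9
position: [0.5831, 0.0383, 0.078]
ee_rot: [-0.814, 2.146, 0.39]
force: [0.2, -1.2, 0.5]
width: 0.0342
```

>>> {"name": "play_rows", "arguments": {
  "plan": [
    [0, 0, -1, 0, 0, 0, 0.8],
    [0, 0, -1, 0, 0, 0, 0.8],
    [0, 0, -1, 0, 0, 0, 0.8],
    [0, 0, 0, 0, 0, 0, 0.8]
  ]
}}

```text
t: 23.3
position: [0.5839, 0.038, 0.0762]
ee_rot: [-0.814, 2.145, 0.388]
force: [2.2, -2.8, 0.3]
width: 0.0344
```

>>> {"name": "play_rows", "arguments": {
  "plan": [
    [1.2, -0.8, 0, 0, 0, 0, 0.8],
    [0, 0, -1, 0, 0, 0, 0.8],
    [0, 0, -1, 0, 0, 0, 0.8],
    [0, 0, 0, 0, 0, 0, 0.8]
  ]
}}

```text
t: 23.7
position: [0.5839, 0.0374, 0.0722]
ee_rot: [-0.814, 2.148, 0.39]
force: [3.1, -2.7, -1.0]
width: 0.034
```

>>> {"name": "play_rows", "arguments": {
  "plan": [
    [0.8, -0.8, -1, 0, 0, 0, 0.8],
    [0, 0, -2, 0, 0, 0, 0.8],
    [0, 0, -2, 0, 0, 0, 0.8],
    [0, 0, 0, 0, 0, 0, 0.8]
  ]
}}

```text
t: 24.1
position: [0.584, 0.0372, 0.0668]
ee_rot: [-0.815, 2.149, 0.392]
force: [0.7, -1.1, -1.8]
width: 0.0343
```

Going in smoothly. Home should be at TCP z ≈ 0.063.

>>> {"name": "play_rows", "arguments": {
  "plan": [
    [0, 0, -1.5, 0, 0, 0, 0.8],
    [0, 0, -1, 0, 0, 0, 0.8],
    [0, 0, -1, 0, 0, 0, 0.8],
    [0, 0, 0, 0, 0, 0, 0.8]
  ]
}}

```text
t: 24.5
position: [0.5842, 0.0372, 0.0637]
ee_rot: [-0.815, 2.148, 0.392]
force: [-0.4, 0.3, -2.3]
width: 0.0342
```

>>> {"name": "play_rows", "arguments": {
  "plan": [
    [0, 0, -1, 0, 0, 0, 0.8],
    [0, 0, 0, 0, 0, 0, 0.8]
  ]
}}

```text
t: 24.7
position: [0.5845, 0.0372, 0.0631]
ee_rot: [-0.815, 2.147, 0.391]
force: [-0.1, 0.5, -0.5]
width: 0.0343
```

>>> {"name": "play_rows", "arguments": {
  "plan": [
    [0, 0, -1, 0, 0, 0, 0.8],
    [0, 0, -0.5, 0, 0, 0, 0.8],
    [0, 0, 0, 0, 0, 0, 0.8]
  ]
}}

```text
t: 25.0
position: [0.5848, 0.0374, 0.063]
ee_rot: [-0.815, 2.145, 0.391]
force: [-4.8, -1.2, 9.1]
width: 0.0343
```

>>> {"name": "play_rows", "arguments": {
  "plan": [
    [0, 0, 0.8, 0, 0, 0, 0.6],
    [0, 0, 0, 0, 0, 0, 0.4],
    [0, 0, 0, 0, 0, 0, 0.35],
    [0, 0, 0, 0, 0, 0, 0.35],
    [0, 0, 0, 0, 0, 0, 0.35],
    [-6, -5, 6, 0, 0, 0, 0.35],
    [-11, -10, 12, 0, 0, 0, 0.35],
    [-20, -18, 20, 0, 0, 0, 0.35],
    [-20, -18, 20, 0, 0, 0, 0.35],
    [-20, -18, 20, 0, 0, 0, 0.35],
    [-25, -18, 20, 0, 0, 0, 0.35],
    [-25, -18, 20, 0, 0, 0, 0.35],
    [0, 0, 0, 0, 0, 0, 0.35]
  ]
}}

```text
t: 26.3
position: [0.4563, -0.0705, 0.1832]
ee_rot: [-0.815, 2.146, 0.383]
force: [0.7, -0.1, 0.2]
width: 0.0554
```

```bash
python3 st.py; python3 - <<'E'
from h import *
I,di=cam('side');J,dj=cam('top')
hsv=cv2.cvtColor(I[190:260,290:360],cv2.COLOR_BGR2HSV);m=cv2.inRange(hsv,(15,70,40),(36,255,255))
k,l,st,c=cv2.connectedComponentsWithStats(m)
for i in range(1,k):
  if st[i,4]>6: print(st[i]+[290,190,0,0,0],c[i]+[290,190])
for z in(.037,.071): print(z,proj('side',(.584,.0375,z)))
a=cv2.resize(I[195:265,285:365],None,fx=6,fy=6,interpolation=cv2.INTER_CUBIC)
b=cv2.resize(J[150:220,295:350],None,fx=6,fy=6,interpolation=cv2.INTER_CUBIC)
cv2.imwrite('pics/c10.png',np.hstack([a,b]))
E
```

```text
26.3 [-0.5181  0.0339 -0.3347 -0.96   -1.0934  0.0947] [ 0.4563 -0.0705  0.1832] z [ 0.5732  0.5107 -0.6408] y [-0.6642  0.7476  0.0016] F [ 0.7308 -0.0961  0.2384] w 0.05538747442831607
heading 41.69834230342962 th 50.15117596863962 yaw-y 131.6208164845126
[322 234  12  16 172] [327.65697674 241.65116279]
0.037 (np.float64(327.0424393818601), np.float64(246.6693228755079))
0.071 (np.float64(327.3298231752301), np.float64(236.2270097067409))
```

View pics/c10.png

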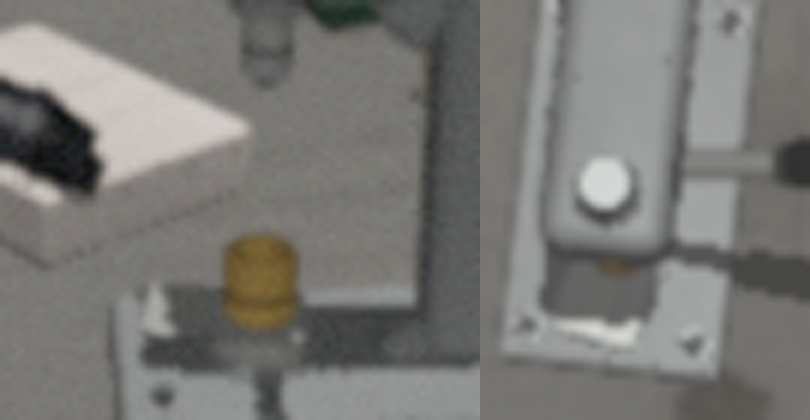

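```bash
python3 - <<'E'
from h import *
J,dj=np.load('/tmp/top.npz')['im'],np.load('/tmp/top.npz')['d']
a=np.radians(-7.6);X=np.array([np.cos(a),np.sin(a)]);Y=np.array([-X[1],X[0]]);o=np.array([.584,.0375])
for u in range(322,376,2):
  r=[]
  for v in range(168,190):
    p=w('top',u,v,d=dj[v,u])
    if p[2]>.2:r.append([v,(p[:2]-o)@X*1e3,-(p[:2]-o)@Y*1e3,p[2]*1e3,J[v,u].mean()])
  r=np.array(r)
  if len(r): i=r[:,3].argmax();print(u,len(r),r[i].round(1),'x range',r[:,1].min().round(1),r[:,1].max().round(1))
I,di=np.load('/tmp/side.npz')['im'],np.load('/tmp/side.npz')['d']
print('side')
for v in range(150,200,3):
  g=[(u,I[v,u].mean()) for u in range(325,365) if I[v,u].mean()<45 and di[v,u]>0]
  if g:
    u=int(np.mean([x[0] for x in g]));p=w('side',u,v,d=di[v,u]);print(v,[g[0][0],g[-1][0]],((p[:2]-o)@X*1e3).round(1),(-(p[:2]-o)@Y*1e3).round(1),p[2].round(4))
E
```

```text
322 22 [168.   41.5  12.3 275.5 155.3] x range -16.8 41.5
324 22 [170.   36.6  18.5 274.7 153.7] x range -16.1 42.9
326 22 [174.   26.   25.4 274.4 126. ] x range -15.3 44.5
328 16 [170.   39.   29.5 267.2 104. ] x range 6.8 45.1
330 5 [178.   17.4  37.7 263.9 117.7] x range 15.3 26.8
332 5 [177.   20.3  43.  267.7 128. ] x range 15.1 26.5
334 5 [176.   23.   48.3 273.  130. ] x range 14.9 27.1
336 5 [178.   17.2  54.5 278.8 118. ] x range 14.5 26.2
338 5 [177.   20.   59.7 283.6 127. ] x range 15.2 26.5
340 5 [177.   19.7  65.2 290.2 127.7] x range 14.8 26.5
342 5 [176.   22.6  70.3 293.9 127. ] x range 15.0 27.1
344 5 [177.   19.9  76.  297.9  76.7] x range 14.4 25.7
346 7 [176.   22.   81.  306.5  52.3] x range 11.7 29.2
348 8 [177.   19.1  86.5 311.6  51. ] x range 10.2 28.8
350 9 [175.   24.7  91.2 315.1  51. ] x range 9.7 32.3
352 9 [178.   16.2  97.2 321.5  50.7] x range 10.0 32.6
354 9 [179.   13.4 102.6 326.5  48.3] x range 9.6 30.8
356 9 [178.   16.1 107.4 330.6  49. ] x range 9.3 31.4
358 9 [177.   19.  112.2 333.8  51. ] x range 9.8 31.5
360 9 [176.   21.7 117.1 337.   51.7] x range 10.1 30.9
362 9 [180.   11.  123.1 342.1  51.7] x range 9.4 31.0
364 9 [179.   13.9 127.9 344.7  49. ] x range 9.2 31.1
366 9 [177.   19.  132.2 349.5  50. ] x range 9.7 30.3
368 9 [178.   16.8 137.6 351.1  50.3] x range 9.9 31.2
370 8 [175.   26.3 142.6 343.8  56. ] x range 11.4 29.3
side
150 [340, 364] 148.3 -562.8 0.1686
153 [340, 364] 152.2 -557.8 0.1574
156 [340, 364] 160.8 -556.3 0.1451
159 [340, 364] 157.2 -555.6 0.1326
162 [340, 364] 153.0 -551.9 0.1209
165 [340, 364] 154.1 -554.9 0.1071
168 [340, 347] 17.2 132.3 0.3188
171 [339, 346] 17.0 119.3 0.3071
174 [340, 344] 19.2 107.0 0.2953
180 [334, 343] 15.1 51.4 0.2601
183 [334, 343] 18.7 46.6 0.2501
186 [334, 343] 20.7 34.0 0.237
189 [334, 343] 21.4 31.5 0.2276
192 [334, 343] 21.6 32.0 0.2192
195 [336, 336] 79.9 -434.5 0.0234
198 [339, 342] 94.5 -423.8 0.0148
```

```bash
python3 - <<'E'
from sim import *;from workcell import env
q=env.sense()['joint_pos']
def W(d,z): return (.6038-.132*d/1e3,.0349-.991*d/1e3,z/1e3+.014)
for H in(-138.3,-187.6,-97.6):
  a=sim(q,[((.44,-.10,.33),H,-3),((.45,-.10,.42),H,0),(W(103,380),H,0),(W(103,340),H,0),(W(140,249),H,0),(W(125,176),H,0)],12)
  print()
for s in [(103,345),(117,316),(128.4,295),(136,272.5),(140,249),(140,229),(136.6,209.5),(129,191),(125,183.5)]: print(np.round(W(*s),4))
E
```

```text
(0.44, -0.1, 0.33) -138.3 -3 [ 0.1   0.02  0.06 -0.03 -1.56 -0.94] err 0.0000 step 2.67
(0.45, -0.1, 0.42) -138.3 0 [ 0.12  0.09  0.35  0.   -1.83 -0.97] err 0.0000 step 0.03
(0.590204, -0.067173, 0.394) -138.3 0 [ 0.15  0.37  0.64  0.   -1.84 -0.99] err 0.0000 step 0.03
(0.590204, -0.067173, 0.35400000000000004) -138.3 0 [ 0.15  0.35  0.51 -0.   -1.73 -0.99] err 0.0000 step 0.01
(0.58532, -0.10384, 0.263) -138.3 0 [ 0.09  0.34  0.27 -0.   -1.5  -0.93] err 0.0000 step 0.02
(0.5873, -0.088975, 0.19) -138.3 0 [ 0.11  0.36  0.12 -0.   -1.33 -0.96] err 0.0000 step 0.01

(0.44, -0.1, 0.33) -187.6 -3 [ 0.14  0.01  0.02  0.01 -1.54 -1.84] err 0.0000 step 2.53
(0.45, -0.1, 0.42) -187.6 0 [ 0.12  0.09  0.35  0.   -1.83 -1.83] err 0.0000 step 0.03
(0.590204, -0.067173, 0.394) -187.6 0 [ 0.15  0.37  0.64  0.   -1.84 -1.85] err 0.0000 step 0.03
(0.590204, -0.067173, 0.35400000000000004) -187.6 0 [ 0.15  0.35  0.51  0.   -1.73 -1.85] err 0.0000 step 0.01
(0.58532, -0.10384, 0.263) -187.6 0 [ 0.09  0.34  0.27 -0.   -1.5  -1.79] err 0.0000 step 0.02
(0.5873, -0.088975, 0.19) -187.6 0 [ 0.11  0.36  0.12 -0.   -1.33 -1.82] err 0.0000 step 0.01

(0.44, -0.1, 0.33) -97.6 -3 [ 0.08  0.05  0.09 -0.05 -1.6  -0.22] err 0.0000 step 2.76
(0.45, -0.1, 0.42) -97.6 0 [ 0.12  0.09  0.35  0.   -1.83 -0.26] err 0.0000 step 0.02
(0.590204, -0.067173, 0.394) -97.6 0 [ 0.15  0.37  0.64  0.   -1.84 -0.28] err 0.0000 step 0.03
(0.590204, -0.067173, 0.35400000000000004) -97.6 0 [ 0.15  0.35  0.51 -0.   -1.73 -0.28] err 0.0000 step 0.01
(0.58532, -0.10384, 0.263) -97.6 0 [ 0.09  0.34  0.27 -0.   -1.5  -0.22] err 0.0000 step 0.02
(0.5873, -0.088975, 0.19) -97.6 0 [ 0.11  0.36  0.12 -0.   -1.33 -0.25] err 0.0000 step 0.01

[ 0.5902 -0.0672  0.359 ]
[ 0.5884 -0.081   0.33  ]
[ 0.5869 -0.0923  0.309 ]
[ 0.5858 -0.0999  0.2865]
[ 0.5853 -0.1038  0.263 ]
[ 0.5853 -0.1038  0.243 ]
[ 0.5858 -0.1005  0.2235]
[ 0.5868 -0.0929  0.205 ]
[ 0.5873 -0.089   0.1975]
```

>>> {"name": "play_rows", "arguments": {
  "plan": [
    [0, 0, 20, -0.0728, 0.0817, 0, 1],
    [0, 0, 20, -0.0728, 0.0817, 0, 1],
    [0, -4, 20, -0.0728, 0.0817, 0, 1],
    [0, -4, 20, -0.0728, 0.0817, 0, 1],
    [0, -4, 20, -0.0728, 0.0817, 0, 1],
    [0, -4, 20, -0.0728, 0.0817, 0, 1],
    [0, -4, 20, -0.0728, 0.0817, 0, 1],
    [0, -4, 20, -0.0728, 0.0817, 0, 1],
    [0, -4, 20, 0, 0, 0.118, 1],
    [0, -4, 20, 0, 0, 0.118, 1],
    [0, 0, 20, 0, 0, 0.118, 1],
    [0, 0, 15, 0, 0, 0.118, 1],
    [0, 0, 0, 0, 0, 0.118, 1],
    [0, 0, 0, 0, 0, 0.118, 1],
    [0, 0, 0, 0, 0, 0, 1],
    [0, 0, 0, 0, 0, 0, 1]
  ]
}}

```text
t: 28.0
position: [0.4576, -0.0993, 0.4135]
ee_rot: [2.057, -2.372, -0.013]
force: [0.4, 0.1, 0.1]
width: -0.0
```

```bash
python3 st.py
```

```text
28.0 [ 0.1177  0.1075  0.3509 -0.0061 -1.8207 -0.2614] [ 0.4576 -0.0993  0.4135] z [-0.0071  0.0051 -1.    ] y [-0.9899  0.1417  0.0078] F [0.3766 0.0997 0.0915] w -2.8213681840965405e-05
heading 144.66659204455934 th 0.5016743855219057 yaw-y 171.85109795704147
```

>>> {"name": "play_rows", "arguments": {
  "plan": [
    [33, 8, 0, 0, 0, 0, 1],
    [33, 8, 0, 0, 0, 0, 1],
    [33, 8, 0, 0, 0, 0, 1],
    [33, 8, 0, 0, 0, 0, 1],
    [0, 0, -15, 0, 0, 0, 1],
    [0, 0, -15, 0, 0, 0, 1],
    [0, 0, -10, 0, 0, 0, 1],
    [0, 0, -5, 0, 0, 0, 1],
    [0, 0, -5, 0, 0, 0, 1],
    [0, 0, 0, 0, 0, 0, 1]
  ]
}}

```text
t: 29.0
position: [0.5892, -0.0678, 0.3639]
ee_rot: [2.059, -2.371, -0.012]
force: [0.1, -0.0, -0.5]
width: -0.0002
```

>>> {"name": "play_rows", "arguments": {
  "plan": [
    [0, 0, -4, 0, 0, 0, 1],
    [0, -1, -4, 0, 0, 0, 1],
    [0, -1, -4, 0, 0, 0, 1],
    [0, -2, -4, 0, 0, 0, 1],
    [0, -2, -4, 0, 0, 0, 1],
    [0, -2, -4, 0, 0, 0, 1],
    [-1, -2, -4, 0, 0, 0, 1],
    [0, -2, -4, 0, 0, 0, 1],
    [0, 0, 0, 0, 0, 0, 1]
  ]
}}

```text
t: 29.9
position: [0.5883, -0.0802, 0.3318]
ee_rot: [2.059, -2.371, -0.012]
force: [1.6, 0.1, 3.0]
width: -0.0001
```

>>> {"name": "play_rows", "arguments": {
  "plan": [
    [-0.5, -2.5, -5, 0, 0, 0, 1],
    [-0.5, -2.5, -5, 0, 0, 0, 1],
    [-0.5, -2.5, -5, 0, 0, 0, 1],
    [-0.3, -2.5, -5, 0, 0, 0, 1],
    [-0.3, -2, -5, 0, 0, 0, 1],
    [-0.3, -2, -5, 0, 0, 0, 1],
    [-0.2, -2, -5, 0, 0, 0, 1],
    [-0.2, -2, -5, 0, 0, 0, 1],
    [0, 0, 0, 0, 0, 0, 1]
  ]
}}

```text
t: 30.8
position: [0.5853, -0.0981, 0.2914]
ee_rot: [2.059, -2.37, -0.013]
force: [1.2, -1.4, 4.4]
width: 0.0001
```

>>> {"name": "play_rows", "arguments": {
  "plan": [
    [0, -1, -5, 0, 0, 0, 1],
    [0, -1, -5, 0, 0, 0, 1],
    [0, -1, -5, 0, 0, 0, 1],
    [0, -0.5, -5, 0, 0, 0, 1],
    [0, 0, -5, 0, 0, 0, 1],
    [0, 0, -5, 0, 0, 0, 1],
    [0, 0, -5, 0, 0, 0, 1],
    [0, 0, -5, 0, 0, 0, 1],
    [0, 0.5, -5, 0, 0, 0, 1],
    [0, 0.8, -5, 0, 0, 0, 1],
    [0.3, 0.8, -5, 0, 0, 0, 1],
    [0.3, 1, -5, 0, 0, 0, 1],
    [0, 0, 0, 0, 0, 0, 1]
  ]
}}

```text
t: 32.1
position: [0.5856, -0.0994, 0.2315]
ee_rot: [2.057, -2.369, -0.011]
force: [-1.6, -7.0, 5.2]
width: 0.0
```

>>> {"name": "play_rows", "arguments": {
  "plan": [
    [0.2, 1, -5, 0, 0, 0, 1],
    [0.2, 1.5, -5, 0, 0, 0, 1],
    [0.2, 2, -5, 0, 0, 0, 1],
    [0.2, 2, -4, 0, 0, 0, 1],
    [0.2, 1.5, -3, 0, 0, 0, 1],
    [0, 0, 0, 0, 0, 0, 1]
  ]
}}

```text
t: 32.7
position: [0.5865, -0.0919, 0.2097]
ee_rot: [2.057, -2.369, -0.01]
force: [-1.7, -8.7, 5.7]
width: 0.0001
```

>>> {"name": "play_rows", "arguments": {
  "plan": [
    [0, 0.7, -2, 0, 0, 0, 1],
    [0, 0.7, -2, 0, 0, 0, 1],
    [0, 0.7, -2, 0, 0, 0, 1],
    [0, 0, 0, 0, 0, 0, 1]
  ]
}}

```text
t: 33.1
position: [0.5868, -0.0895, 0.2041]
ee_rot: [2.058, -2.37, -0.01]
force: [-0.8, -7.4, 3.5]
width: 0.0001
```

>>> {"name": "play_rows", "arguments": {
  "plan": [
    [0, 0.5, -1.5, 0, 0, 0, 1],
    [0, 0, 0, 0, 0, 0, 1]
  ]
}}

```text
t: 33.3
position: [0.5869, -0.0893, 0.2034]
ee_rot: [2.058, -2.37, -0.008]
force: [-1.6, -7.2, 7.1]
width: 0.0001
```

>>> {"name": "play_rows", "arguments": {
  "plan": [
    [0, 0.5, -1.5, 0, 0, 0, 1],
    [0, 0, 0, 0, 0, 0, 1]
  ]
}}

```text
t: 33.5
position: [0.587, -0.0892, 0.2031]
ee_rot: [2.058, -2.37, -0.006]
force: [-3.6, -7.5, 11.5]
width: -0.0002
```

>>> {"name": "play_rows", "arguments": {
  "plan": [
    [0, 0.3, -2, 0, 0, 0, 1],
    [0, 0, -1, 0, 0, 0, 1],
    [0, 0, 0, 0, 0, 0, 1],
    [0, 0, 0, 0, 0, 0, 1]
  ]
}}

```text
t: 33.9
position: [0.5872, -0.0892, 0.2025]
ee_rot: [2.06, -2.37, -0.002]
force: [-6.7, -5.7, 21.6]
width: 0.0005
```

```bash
python3 st.py; python3 - <<'E'
from h import *
I,di=cam('side')
print([tuple(int(x) for x in proj('side',(.584,.0375,z))) for z in(.164,.09,.071,.037)])
for v in range(205,252,2): print(v,[I[v,u].tolist() for u in(323,327,331)],di[v,327].round(3))
E
```

```text
33.9 [ 0.1119  0.3582  0.1443 -0.0006 -1.3586 -0.2518] [ 0.5872 -0.0892  0.2025] z [-0.0018  0.0004 -1.    ] y [-0.9902  0.1395  0.0018] F [-6.6831 -5.7271 21.6222] w 0.0004687488156686026
heading 168.7278839923858 th 0.10523754350343814 yaw-y 171.98009567226538
[(328, 206), (327, 230), (327, 236), (327, 246)]
205 [[118, 119, 122], [102, 104, 103], [98, 101, 102]] 1.12
207 [[113, 118, 120], [103, 103, 102], [100, 102, 102]] 1.121
209 [[115, 119, 122], [99, 102, 102], [101, 105, 102]] 1.123
211 [[108, 114, 116], [96, 100, 99], [97, 101, 99]] 1.127
213 [[129, 134, 139], [99, 100, 101], [97, 103, 101]] 1.127
215 [[188, 194, 199], [99, 104, 103], [96, 102, 101]] 1.132
217 [[177, 184, 190], [101, 104, 102], [98, 101, 101]] 1.132
219 [[125, 130, 132], [98, 101, 99], [96, 99, 100]] 1.134
221 [[120, 124, 130], [101, 103, 104], [96, 97, 98]] 1.137
223 [[122, 125, 129], [104, 107, 107], [96, 100, 97]] 1.137
225 [[114, 117, 121], [100, 104, 101], [97, 100, 100]] 1.14
227 [[105, 110, 110], [99, 103, 100], [90, 94, 92]] 1.138
229 [[108, 114, 116], [104, 108, 108], [91, 95, 94]] 1.148
231 [[104, 114, 114], [100, 103, 105], [90, 92, 92]] 1.149
233 [[111, 118, 117], [85, 87, 88], [75, 76, 74]] 1.151
235 [[81, 95, 104], [93, 94, 93], [84, 87, 87]] 1.154
237 [[48, 79, 95], [94, 100, 103], [69, 82, 85]] 1.155
239 [[53, 87, 105], [56, 93, 114], [50, 94, 115]] 1.153
241 [[51, 86, 107], [52, 100, 121], [51, 96, 117]] 1.16
243 [[41, 74, 92], [54, 103, 123], [52, 95, 116]] 1.151
245 [[47, 78, 96], [48, 85, 102], [37, 74, 95]] 1.159
247 [[57, 89, 105], [53, 100, 121], [52, 97, 115]] 1.161
249 [[82, 86, 88], [63, 89, 104], [66, 82, 90]] 1.167
251 [[87, 88, 86], [88, 89, 87], [82, 85, 83]] 1.158
```

>>> {"name": "play_rows", "arguments": {
  "plan": [
    [0, -0.5, 3, 0, 0, 0, 1],
    [0, -1, 5, 0, 0, 0, 1],
    [0, -1.5, 6, 0, 0, 0, 1],
    [0, -2, 8, 0, 0, 0, 1],
    [0, -2, 8, 0, 0, 0, 1],
    [0, -2, 10, 0, 0, 0, 1],
    [0, 0, 10, 0, 0, 0, 1],
    [0, 0, 10, 0, 0, 0, 1],
    [0, 1, 10, 0, 0, 0, 1],
    [0, 2, 10, 0, 0, 0, 1],
    [0, 3, 10, 0, 0, 0, 1],
    [0, 3, 10, 0, 0, 0, 1],
    [0, 4, 10, 0, 0, 0, 1],
    [0, 4, 10, 0, 0, 0, 1],
    [0, 4, 10, 0, 0, 0, 1],
    [0, 4, 10, 0, 0, 0, 1],
    [0, 3, 10, 0, 0, 0, 1],
    [0, 0, 20, 0, 0, 0, 1],
    [0, 0, 30, 0, 0, 0, 1],
    [0, 0, 20, 0, 0, 0, 1]
  ]
}}

```text
t: 35.95
position: [0.5866, -0.0685, 0.4203]
ee_rot: [2.058, -2.371, -0.01]
force: [0.1, 0.8, 0.8]
width: 0.0004
```

>>> {"name": "play_rows", "arguments": {
  "plan": [
    [-40, -15, 0, 0, 0, 0, 1],
    [-40, -15, 0, 0, 0, 0, 1],
    [-40, -15, 0, 0, 0, 0, 1],
    [-40, -15, 0, 0, 0, 0, 1],
    [0, 0, 0, 0, 0, 0, 1],
    [0, 0, 0, 0, 0, 0, 1]
  ]
}}

```text
t: 36.55
position: [0.4261, -0.1284, 0.4192]
ee_rot: [2.059, -2.372, -0.01]
force: [0.4, -0.5, -0.1]
width: -0.0002
```

```bash
python3 st.py; python3 - <<'E'
from h import *
I,di=cam('side');J,dj=cam('top')
for u in (340,352,364): 
  print(u,[round(max(w('top',u,v,d=dj[v,u])[2] for v in range(172,184)),4)])
I0=cv2.imread('pics/side1.png');J0=cv2.imread('pics/top1.png')
# black die, loupe, tape unmoved?
for n,A,B,bs in(('side',I,I0,[(300,300,335,330),(280,270,303,298),(375,298,422,336)]),('top',J,J0,[(395,205,416,230),(354,219,371,238),(391,147,423,178)])):
  for x0,y0,x1,y1 in bs: print(n,np.abs(A[y0:y1,x0:x1].astype(int)-B[y0:y1,x0:x1]).mean().round(1),end=' ')
hsv=cv2.cvtColor(I[190:260,290:360],cv2.COLOR_BGR2HSV);m=cv2.inRange(hsv,(15,70,40),(36,255,255))
k,l,st,c=cv2.connectedComponentsWithStats(m)
for i in range(1,k):
  if st[i,4]>6: print(st[i]+[290,190,0,0,0],c[i]+[290,190])
q=[]
for v in range(225,258):
  for u in range(300,324):
    p=w('side',u,v,d=di[v,u])
    if .03<p[2]<.045 and abs(p[0]-.56)<.06 and abs(p[1]-.04)<.06:q.append(p)
q=np.array(q);print(len(q),q.mean(0),np.linalg.lstsq(np.c_[q[:,:2]-q[:,:2].mean(0),np.ones(len(q))],q[:,2],rcond=None)[0])
print(env.sense()['t'])
E
```

```text
36.55 [ 0.0576  0.0599  0.3123 -0.005  -1.8275 -0.2001] [ 0.4261 -0.1284  0.4192] z [-0.0046  0.0046 -1.    ] y [-0.99    0.1408  0.0052] F [ 0.4393 -0.4774 -0.1407] w -0.0001789732102597181
heading 135.07190469455986 th 0.3710352110566168 yaw-y 171.90342046236253
340 [np.float64(0.2876)]
352 [np.float64(0.3197)]
364 [np.float64(0.3457)]
side 4.0 side 6.2 side 4.1 top 26.1 top 55.2 top 5.4 [322 234  12  16 170] [327.67058824 241.61176471]
127 [0.55238126 0.04289786 0.03610723] [0.03036365 0.00617492 0.03610723]
36.65
```

```bash
python3 -c "
from workcell import env; print(env.close_job())"
```

```text
the job is handed in; nothing more can be done
None
```

I finished the whole job in the order asked and handed it in at about 37 s of the 72 s allowed.

**What I did**
- I slid the shim until its tab jutted about 30 mm over the slab's front edge. I picked it up by the tab's side edges, lowered it over the post and released it.
- I slid the brass die over the post onto the shim, with the tool tilted about 50°.
- I pushed the lever down until the ram bore on the die, at about 22 N on the tool, then followed it back up.

**Last checks**
- **Die:** it stands in the same place in the side view before and after pressing, upright on the shim. It met firm contact at the expected home height.
- **Shim:** its top measures about 36–37 mm above the worktop, where 37 mm is fully home. It looks flat: the depth readings gave small slopes, up to about 3%, that disagreed in direction, which I put down to noise.
- **Ram:** at the bottom of the stroke the side view showed it continuous with the die's top. The force rose steeply there, at about the expected height.
- **Lever:** it is back to within about 3 mm of its starting height.
- **Items to leave alone:** the black die and tape roll look unchanged in the side view. The loupe's area differed slightly more from the first picture, which I put down to the arm's shadow. From above, the arm hid the black die and the loupe, so I could only confirm the tape roll there.

The side and top cameras disagreed by about 7 mm in y. I corrected for this using the known gripper position.

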